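# Hang a second slotted weight on the test hanger, slots staggered

## Task

Add the red slotted weight to the weight hanger, on top of the blue one, lying flat, with its slot opening to the opposite side from the blue weight's slot so that neither can slide off; both must end fully home, the rod at the very end of each slot. Push the blue weight round on the hanger if its handle is in the way, but do not take it off; set the red one down gently, do not swing the hanger hard, and leave the tools lying on the bench alone.

Things in the scene. Friction and masses are not known exactly. Their poses are not given: they have to be found in the camera images.
- stand: Grey steel stand fixed to the bench. Origin on the bench right under the hanger's rod; its +x axis points to its upright column (30 mm square, 150 to 180 mm from the rod axis, 168 mm tall). An arm 20 mm wide and 14 mm thick runs from the column to above the rod, underside 154 mm and top 168 mm over the bench. Base plate 12 mm thick, 150 mm wide, from 50 mm in front of the rod axis to 200 mm behind it.
- hanger: Weight hanger: an upright steel rod of 9 mm diameter with a round pan (84 mm diameter, top face 70 mm over the bench) at its foot. It hangs from a swivel, the origin of this body, 150 mm over the bench, and swings up to 0.35 rad either way in any direction, without turning about its rod. A sprung swivel centres it: about 4 N sideways at the pan moves the pan 10 mm, and it comes back upright by itself. Body z axis: up along the rod.
- seat_low (a point): Point on the rod's axis where the centre of the blue disc (half-way up) lies when it is fully home: 6 mm above the pan's top face.
- seat_new (a point): Point on the rod's axis where the centre of the red disc (half-way up) lies when it is fully home on top of the blue one: 18 mm above the pan's top face.
- low_center (a point): Centre (half-way up) of the blue disc, which already hangs on the hanger, loose, just resting on the pan. Both discs are alike: 100 mm diameter, 12 mm thick, 0.2 to 0.3 kg, with a 13 mm wide slot from the rim to 5 mm past the centre, so the rod touches the slot's end when the disc is home. Axes of both: z up, +x from the centre towards the open mouth of the slot. On the -x side a 16 mm wide tongue carries an upright handle.
- low_lug (a point): Middle of the blue disc's bare aluminium handle: an upright block 24 mm long (along the disc's x) by 16 mm wide (along its y) by 58 mm tall standing on the tongue, top 70 mm above the disc's underside. Its middle is 80 mm from the disc's centre, opposite to the slot, and 41 mm above the disc's underside. The handle starts 18 mm outside the rim, so the other disc fits inside it. The disc turns freely about the rod when its handle is pushed sideways.
- low_mouth (a point): Middle of the mouth of the blue disc's slot, at the rim, 50 mm from its centre.
- new_center (a point): Centre (half-way up) of the red disc, to be hung; it starts lying flat on the bench. Same shape and size as the blue one.
- new_lug (a point): Middle of the red disc's handle, same shape as on the blue one; grasp it across its 16 mm width, in its upper half, so that the gripper stays above the stand.
- new_mouth (a point): Middle of the mouth of the red disc's slot, at the rim, 50 mm from its centre.
- keyset: Bystander: blue folding hex key set lying on the bench, 115 x 42 x 26 mm, origin under its middle.
- wrench: Bystander: red pipe wrench lying on the bench, about 250 x 50 x 22 mm, origin under its middle, along its x axis.
- hammer: Bystander: hammer lying on the bench, 260 mm long along its x axis.
Mind the look-alikes: they are no part of the job. Of the things shaped like the part that bears new_center, the red one is meant.

How it is judged:
By the outcome, as a careful person would: the job done as asked, in the order asked, and still so for the second after the job is handed in, with the robot touching nothing.
It also fails if it takes over 70 s, if anything falls off the work surface, if the arm or the gripper's body presses on something with over 40 N, if the wrist force passes 120 N, or if a joint passes its speed limit or range.

## Robot

A 6-joint arm with a two-finger parallel gripper is mounted at the origin on the work surface. World frame = base frame: x ahead of the robot, y to its left, z up, the work surface at z = 0. Lengths are in m, angles in rad, forces in N, time in s.
With the tool pointing down it reaches from about 0.375 to 0.9 m from the base axis. Payload 3.1 kg.
Tool frame: the origin (TCP) lies at the very end of the fingers, on their centre line; the grasp point (between the pads) lies 19 mm behind it; z points along the fingers, y is the direction in which the jaws open and shut (so a half turn about z gives the same grasp; the last joint's range is limited). The gripper opens to 87 mm and grips with 3 to 60 N. Pads are 19 mm wide; open, the fingers measure 117 mm over their backs; the gripper's body (75 mm by 190 mm) begins 51 mm behind the grasp point.
Start: joints at [1.137, 0.527, 1.433, -0, 1.181, -0.178], TCP at [0.157, 0.605, 0.223] pointing down, gripper open.
Joint ranges: [-3.08, 3.08], [-0.75, 2.2], [0.22, 2.44], [-1.43, 4.57], [0, 2.65], [-2.85, 2.85]. Speed limits (rad/s): [2.79, 2.79, 3.14, 3.14, 3.14, 3.14].

## Interface

Orientations are given as a unit quaternion [x, y, z, w].
In Python, from rig import robot gives the robot as it stands.
- The arm moves only by the tool arm_command, never from a script. Its argument "targets" is a list of rows, each a list of 5 numbers: the shift along the tool's x, y, z in cm, then the turn about the tool's z in rad, then the finger opening in cm, from 0 to 8.7. In form: [[dx, dy, dz, spin, hand], ...]. A call has 1 to 5 rows; each row is the pose to reach, as a shift and turn from the pose commanded when the call began, along the tool's axes at that moment; what a row does not reach only later rows make up. A row lasts 1/8 s, in which the tool goes at most 62.5 mm and 10.7 degrees, less where a joint would pass 70% of its speed; a pose out of reach is approached as far as the arm can. A call with a gripper value outside its range is refused whole. The fingers move at their own pace and stop on an object; "newtons" is the grip in N (left out, the last holds). Time passes only in rows, so rows that repeat a pose let the fingers close. It gives the time, the measured TCP pose, the force and the opening at its end, in the units of the state.
- robot.get_obs(): the state, without advancing time (a new reading comes with each control period).
- robot.camera(name): name is "side" or "top"; returns (picture, depth): 420x560x3 uint8, red, green, blue; 420x560 float32, m along the optical axis (not along the pixel's ray), 0 where there is no reading.
- robot.camera_model(name): a dict with "mtx" (3x3 intrinsics, pixels), "extrinsics" (4x4, takes a point from world to camera coordinates). Camera axes: x right, y up, looking along -z (the intrinsics and any distortion apply to the point x, -y, -z); pixel columns grow to the right and rows downward; lengths in m; the calibration is good to about 2 mm. A picture is of the moment at which its call begins. camera_model takes no time and is no camera call.
- robot.hand_in(): hands the job in, once; it reports no verdict.
The state is a dict: "time": time; "q": joint angles; "joint_velocities": joint speeds; "joint_torque": joint torques, N m; "position": TCP position; "tool_rot": TCP orientation; "ft_force": force on the tool from outside, world axes, zero at the start; "moment": the same for the moment, N m; "grip_width": finger opening in m.
Only numpy, scipy, OpenCV 4.12 (cv2) and the standard library are available. Lean on these libraries where they do the work, as an engineer would, in place of code of your own. Each camera call takes 0.05 s, during which the arm holds its last target.

## Working session

There is one attempt and no reset: what is moved stays moved. The work goes in short steps, Python scripts to look and compute and a tool call to move; the robot and the scene stay as the last step left them, time stands still between calls to the robot, and variables do not carry over. Pictures are saved under pics/ and viewed, and the job is handed in when it is done.

Besides the shell and the picture viewer there is one more tool, called after "Request:" as name([rows], argument=value, ...), one row to a line, values as JSON. arm_command: Moves the arm, as the interface text tells. Its arguments: {"type":"object","properties":{"targets":{"type":"array","items":{"type":"array","items":{"type":"number"}}},"newtons":{"type":"number"}},"required":["targets"]}

```bash
ls; mkdir -p pics; python3 - <<'E'
from rig import robot
import cv2,numpy as np
o=robot.get_obs(); print(o)
for n in("side","top"):
    p,d=robot.camera(n); cv2.imwrite(f"pics/{n}0.png",p[:,:,::-1]); np.savez(f"pics/{n}0.npz",p=p,d=d)
    m=robot.camera_model(n);print(n,m)
E
```

```text
pics
{'time': 0.0, 'q': array([ 1.13747599e+00,  5.28455519e-01,  1.43390210e+00, -3.69519594e-05,
        1.18134792e+00, -1.78510230e-01]), 'joint_velocities': array([-2.37493956e-04, -6.50528043e-04, -5.58032994e-04,  1.25248187e-03,
        9.76102914e-04,  9.66731816e-05]), 'joint_torque': array([ 1.81889891e-04, -4.40026259e+01, -1.76598483e+01,  6.34381059e-02,
        5.80447877e-02, -1.30965559e-04]), 'position': array([0.15721907, 0.60415818, 0.22157821]), 'tool_rot': array([ 1.27053611e-01,  9.91895289e-01, -1.01254106e-03, -3.01873450e-04]), 'ft_force': array([-0.43331989,  0.81301223,  0.53678087]), 'moment': array([-0.03674002, -0.01546876,  0.01442504]), 'grip_width': 0.08712528726951625}
side {'mtx': array([[392.63850203,   0.        , 278.22932977],
       [  0.        , 392.63850203, 212.11814512],
       [  0.        ,   0.        ,   1.        ]]), 'extrinsics': array([[ 0.95721936, -0.2892325 , -0.00869775, -0.44674102],
       [ 0.23226398,  0.75005936,  0.61924503, -0.20007587],
       [-0.17258196, -0.59477351,  0.78514963, -1.00911774],
       [ 0.        ,  0.        ,  0.        ,  1.        ]])}
top {'mtx': array([[389.1038766 ,   0.        , 277.15342646],
       [  0.        , 389.1038766 , 209.52322416],
       [  0.        ,   0.        ,   1.        ]]), 'extrinsics': array([[-0.02652156, -0.99944507,  0.02015319,  0.00171624],
       [ 0.98459527, -0.02263144,  0.1733781 , -0.49453362],
       [-0.1728258 ,  0.02444099,  0.98464912, -1.23698466],
       [ 0.        ,  0.        ,  0.        ,  1.        ]])}
```

View pics/side0.png

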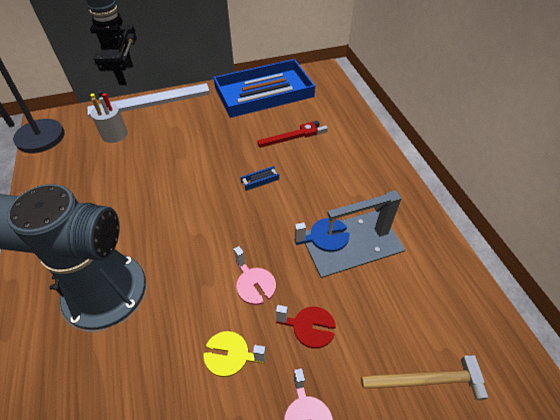

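View pics/top0.png

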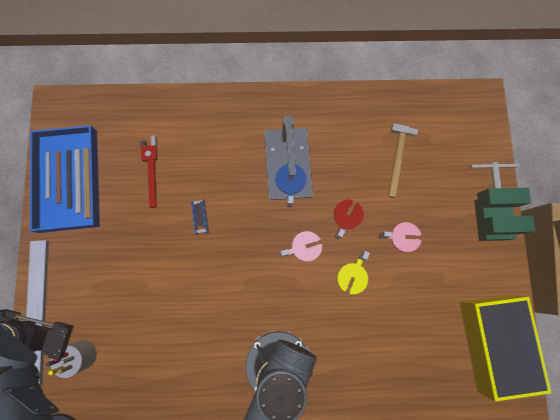

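Candidates for the red weight: the dark-red disc at side (313,327) / top (349,214); pink discs at side (256,286), (308,410) / top (307,246), (406,237); yellow at side (227,353) / top (352,278); red wrench at top (150,180). I choose the dark-red disc. Blue (top 290,178) has its handle facing the robot. I'll check in close crops and measure.

```bash
cat > h.py <<'E'
import numpy as np,cv2
from rig import robot
def ray(n,u,v):
    m=robot.camera_model(n);K=m["mtx"];E=m["extrinsics"]
    d=np.array([(u-K[0,2])/K[0,0],-(v-K[1,2])/K[1,1],-1.])
    R=E[:3,:3];return -R.T@E[:3,3],R.T@d
def onplane(n,u,v,z):
    c,d=ray(n,u,v);return c+d*(z-c[2])/d[2]
def cloud(n,D):
    m=robot.camera_model(n);K=m["mtx"];E=m["extrinsics"]
    v,u=np.mgrid[:D.shape[0],:D.shape[1]]
    P=np.stack([(u-K[0,2])/K[0,0]*D,-(v-K[1,2])/K[1,1]*D,-D],-1)
    return (P-E[:3,3])@E[:3,:3]
def proj(n,p):
    m=robot.camera_model(n);K=m["mtx"];E=m["extrinsics"]
    q=E[:3,:3]@np.asarray(p)+E[:3,3]
    return K[0,0]*q[0]/-q[2]+K[0,2],K[1,1]*-q[1]/-q[2]+K[1,2]
def crop(img,u,v,w,h,s,name):
    c=img[v-h:v+h,u-w:u+w,::-1];cv2.imwrite(name,cv2.resize(c,None,fx=s,fy=s,interpolation=cv2.INTER_CUBIC))
E
python3 - <<'E'
from h import *
T=np.load("pics/top0.npz");S=np.load("pics/side0.npz")
a=cv2.resize(T["p"][100:260,250:410],(500,500),interpolation=cv2.INTER_CUBIC)
cv2.imwrite("pics/tc.png",a[:,:,::-1])
b=cv2.resize(S["p"][180:360,240:420],(540,540),interpolation=cv2.INTER_CUBIC)
cv2.imwrite("pics/sc.png",b[:,:,::-1])
for n,Q in(("top",T),("side",S)):
    P=cloud(n,Q["d"]);hsv=cv2.cvtColor(Q["p"],cv2.COLOR_RGB2HSV)
    H,s,v=hsv[...,0].astype(int),hsv[...,1],hsv[...,2]
    X=P[...,0];Y=P[...,1];Z=P[...,2]
    red=((H<6)|(H>174))&(s>170)&(v>60)&(X>.2)&(X<.6)&(Y<0)
    blue=(H>100)&(H<125)&(s>130)&(np.abs(Y+.03)<.12)&(X>.3)
    for k,m,z in(("red",red,.012),("blue",blue,.082)):
        mm=m.astype(np.uint8);nn,l,st,ce=cv2.connectedComponentsWithStats(mm)
        i=1+np.argmax(st[1:,4]);cc=(l==i)
        c,_=cv2.findContours(cc.astype(np.uint8),0,2);h=cv2.convexHull(max(c,key=len))[:,0]
        W=np.array([onplane(n,x,y,z)[:2] for x,y in h])
        A=np.c_[2*W,np.ones(len(W))];sol=np.linalg.lstsq(A,(W**2).sum(1),rcond=None)[0]
        print(n,k,st[i],"zmed",np.median(Z[cc]),"fit",sol[:2],"r",np.sqrt(sol[2]+sol[:2]@sol[:2]))
E
```

```text
top red [334 200  29  29 608] zmed 0.011465987920735577 fit [ 0.47928227 -0.25059034] r 0.04982977100364083
top blue [276 164  30  32 595] zmed 0.08103493711793203 fit [ 0.58798939 -0.05472364] r 0.049171696208613884
side red [ 276  306   60   42 1346] zmed 0.010923610393529624 fit [ 0.46831035 -0.24679437] r 0.05724818881363007
side blue [296 218  54  34 983] zmed 0.08050271975636039 fit [ 0.57054017 -0.05560813] r 0.06104523474678704
```

View pics/tc.png

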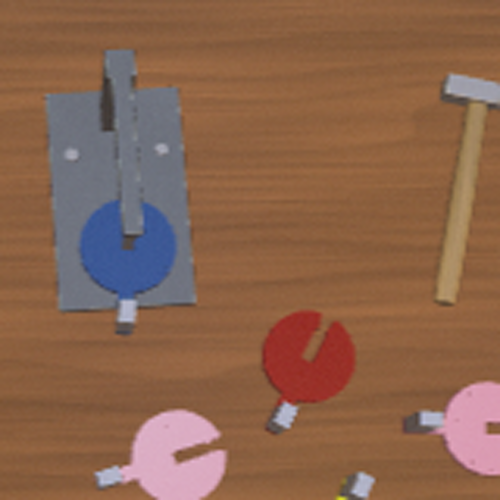

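View pics/sc.png

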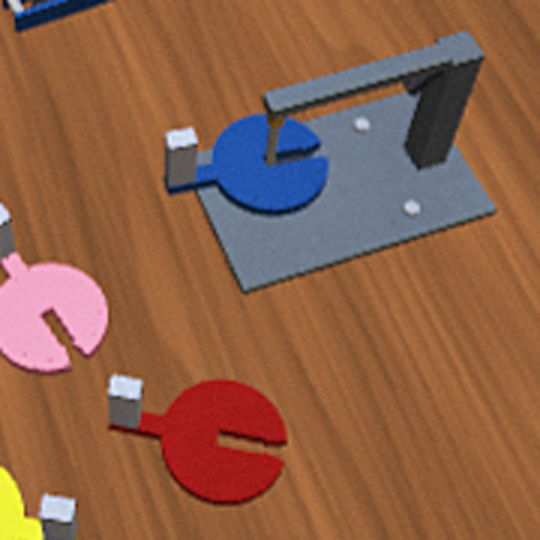

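Crops confirm: red disc at crop (309,357) with the handle lower-left; blue's handle is nearly opposite the column. Now handle tops, stand arm and plate from the clouds.

```bash
cat >> h.py <<'E'
def blob(n,Q,c,r,z0,z1,pr=True):
    P=cloud(n,Q["d"]);P=P[Q["d"]>0]
    k=(np.hypot(P[:,0]-c[0],P[:,1]-c[1])<r)&(P[:,2]>z0)&(P[:,2]<z1)
    return P[k]
E
python3 - <<'E'
from h import *
for n in("top","side"):
    Q=np.load(f"pics/{n}0.npz")
    for k,c,z0,z1 in(("redlug",(.479,-.2506),.062,.08),("bluelug",(.588,-.0547),.132,.150)):
        B=blob(n,Q,c,.11,z0,z1)
        if k=="bluelug": B=B[B[:,0]<.54]
        m=(B.min(0)+B.max(0))/2
        print(n,k,len(B),B.mean(0),m,"dist",np.hypot(*(B.mean(0)[:2]-c)),"ang",np.degrees(np.arctan2(*(np.array(c)-B.mean(0)[:2])[::-1])))
    A=blob(n,Q,(.66,-.05),.2,.158,.18)
    r=cv2.minAreaRect(A[:,:2].astype(np.float32)*1000);print(n,"arm",len(A),r,np.median(A[:,2]))
    vx=cv2.fitLine(A[:,:2].astype(np.float32),cv2.DIST_L2,0,.001,.001).ravel();print(vx,np.degrees(np.arctan2(vx[1],vx[0])))
    B=blob(n,Q,(.66,-.05),.2,.007,.017);r=cv2.minAreaRect(B[:,:2].astype(np.float32)*1000);print(n,"plate",len(B),r)
# red slot
Q=np.load("pics/top0.npz");
E
```

```text
top redlug 38 [ 0.41039541 -0.21276752  0.06963688] [ 0.410384   -0.21217983  0.06869305] dist 0.07834466635277466 ang -28.874845338480394
top bluelug 45 [ 0.50833156 -0.05004037  0.13738552] [ 0.50839183 -0.0499975   0.13825799] dist 0.07980458997983132 ang -3.347292135663219
top arm 431 ((672.8088989257812, -50.5693359375), (188.94798278808594, 28.49527359008789), 0.5056113004684448) 0.16698942744089862
[ 0.99925643  0.03855663  0.6765361  -0.05244649] 2.2096798
top plate 1841 ((682.0623779296875, -49.809600830078125), (332.3948059082031, 304.7490539550781), 83.37663269042969)
side redlug 83 [ 0.41025748 -0.21422736  0.06833724] [ 0.41071047 -0.2133072   0.067618  ] dist 0.07777212744441843 ang -27.883950816496018
side bluelug 68 [ 0.50856388 -0.05114753  0.13707663] [ 0.50870267 -0.04965789  0.13664105] dist 0.0795155148538716 ang -2.56062058594102
side arm 649 ((673.6815185546875, -54.623191833496094), (190.14659118652344, 32.27329635620117), 3.9691102504730225) 0.1664604415960431
[ 0.9993053   0.03726755  0.675221   -0.05440612] 2.1357675
side plate 2850 ((663.43212890625, -52.87303924560547), (250.75360107421875, 152.3195343017578), 2.219316005706787)
```

```bash
cat >> h.py <<'E'
from scipy.spatial.transform import Rotation as Ro
def go(x,y,z,yaw=None):
    """print shift (cm, tool axes) and spin to reach world x,y,z with tool-y at world yaw deg"""
    o=robot.get_obs();R=Ro.from_quat(o["tool_rot"]).as_matrix()
    d=R.T@(np.array([x,y,z])-o["position"])*100
    cur=np.degrees(np.arctan2(R[1,1],R[0,1]))
    s=None if yaw is None else -np.radians((yaw-cur+180)%360-180)
    print("t",o["time"],"pos",o["position"].round(4),"yaw",round(cur,2),"tilt",R[2,2].round(4),"F",o["ft_force"].round(2),"w",round(o["grip_width"],4),"q6",o["q"][5].round(2))
    print("  d",d.round(2),"spin",s)
E
python3 -c "
from h import *
go(.5085,-.0503,.22,86)"
```

```text
t 0.1 pos [0.1573 0.6042 0.2217] yaw 75.4 tilt -1.0 F [-0.07 -0.56  0.01] w 0.0869 q6 -0.18
  d [-50.49 -54.48   0.25] spin -0.18505925708311943
```

Request:
arm_command([
  [-4.2,-4.5,0,-0.02,8.7],
  [-8.4,-9,0,-0.04,8.0],
  [-12.6,-13.5,0,-0.06,6],
  [-16.8,-18,0,-0.08,4],
  [-21,-22.5,0,-0.09,4],
])

```text
time: 0.72
position: [0.3046, 0.3324, 0.2225]
tool_rot: [0.082, 0.997, -0.0, 0.0]
ft_force: [1.3, 0.3, -0.1]
grip_width: 0.0581
```

Request:
arm_command([
  [-4.2,-4.5,0,-0.02,4],
  [-8.4,-9,0,-0.04,4],
  [-12.6,-13.5,0,-0.06,4],
  [-16.8,-18,0,-0.08,4],
  [-21,-22.5,0,-0.09,4],
])

```text
time: 1.35
position: [0.4749, 0.0759, 0.2224]
tool_rot: [0.037, 0.999, 0.0, -0.0]
ft_force: [0.6, 0.2, -0.3]
grip_width: 0.0401
```

```bash
python3 -c "
from h import *
go(.5085,-.0503,.2,86)"
```

```text
t 1.35 pos [0.4749 0.0759 0.2224] yaw 85.71 tilt -1.0 F [ 0.61  0.16 -0.31] w 0.0401 q6 -1.57
  d [ -4.29 -12.33   2.24] spin -0.005120625182579664
```

Request:
arm_command([
  [-2,-4,0,0,4],
  [-3,-7,0,0,4],
  [-4,-9,0,0,4],
  [-4,-9,0,0,4],
])

```text
time: 1.85
position: [0.508, -0.0159, 0.2224]
tool_rot: [0.038, 0.999, 0.0, 0.0]
ft_force: [0.7, 0.6, 1.2]
grip_width: 0.0403
```

```bash
python3 -c "
from h import *
for n in('top','side'):
    p,d=robot.camera(n);np.savez(f'pics/{n}1.npz',p=p,d=d);cv2.imwrite(f'pics/{n}1.png',p[:,:,::-1])
go(.5085,-.0503,.2,86)"
```

```text
t 1.95 pos [ 0.5068 -0.0141  0.2223] yaw 85.73 tilt -1.0 F [-0.08 -0.69 -0.27] w 0.0398 q6 -1.75
  d [-0.44 -3.6   2.23] spin -0.0047861584639711345
```

View pics/side1.png

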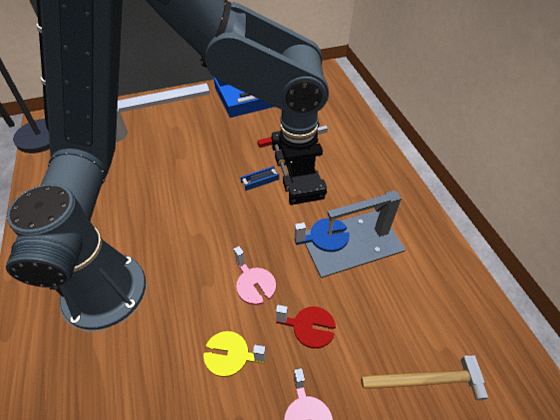

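The gripper sits at side (303,190), left of the blue handle (300,232); the scene is undisturbed.

Request:
arm_command([
  [-0.4,-2,0,0,4],
  [-0.4,-3.6,0,0,4],
  [-0.4,-3.6,3,0,4],
  [-0.4,-3.6,6,0,4],
  [-0.4,-3.6,6,0,4],
])

```text
time: 2.58
position: [0.5065, -0.0501, 0.1609]
tool_rot: [0.037, 0.999, 0.001, -0.003]
ft_force: [0.4, -0.4, -0.2]
grip_width: 0.0403
```

```bash
python3 -c "
from h import *
p,d=robot.camera('side');crop(p,300,225,70,55,5,'pics/s2.png')
go(.5085,-.0503,.118,86)"
```

```text
t 2.625 pos [ 0.5079 -0.0506  0.1622] yaw 85.74 tilt -1.0 F [0.25 1.09 0.63] w 0.0401 q6 -1.82
  d [-0.07  0.03  4.42] spin -0.0044824303373693745
```

View pics/s2.png

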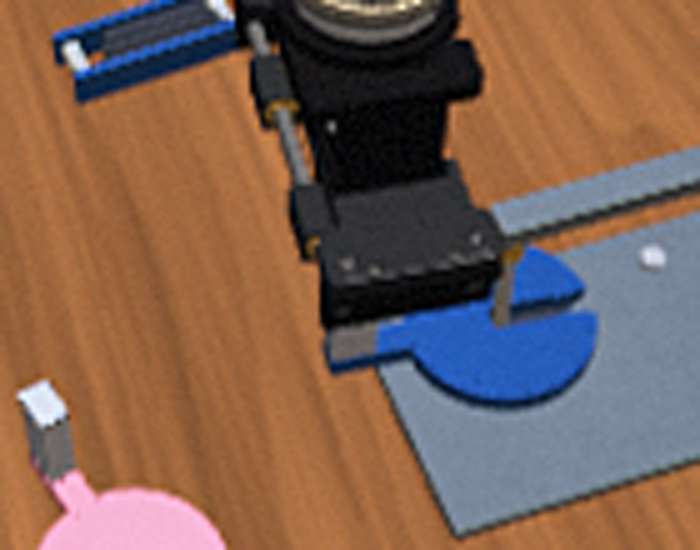

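The finger at crop (410,270) hangs in line over the handle (355,345). Descend, then close to a 2 cm cage (the handle is 1.6 cm).

Request:
arm_command([
  [0,0,1.5,0,4],
  [0,0,3,0,4],
  [0,0,4.4,0,4],
  [0,0,4.4,0,3],
  [0,0,4.4,0,2.4],
], newtons=5)

```text
time: 3.25
position: [0.5088, -0.0512, 0.1185]
tool_rot: [0.037, 0.999, -0.0, -0.0]
ft_force: [0.3, 0.2, 0.1]
grip_width: 0.0286
```

Request:
arm_command([
  [0,0,0,0,2.0],
  [0,0,0,0,1.9],
  [0,0,0,0,1.9],
])

```text
time: 3.62
position: [0.5089, -0.0512, 0.1188]
tool_rot: [0.037, 0.999, -0.0, 0.0]
ft_force: [0.0, -0.3, 0.6]
grip_width: 0.0193
```

```bash
python3 -c "
from h import *
p,d=robot.camera('side');crop(p,300,225,70,55,5,'pics/s3.png')
go(.5085,-.0503,.118,86)"
```

```text
t 3.675 pos [ 0.5088 -0.0512  0.1188] yaw 85.71 tilt -1.0 F [0.43 1.27 0.63] w 0.0193 q6 -1.82
  d [0.04 0.09 0.08] spin -0.004997019097149488
```

View pics/s3.png

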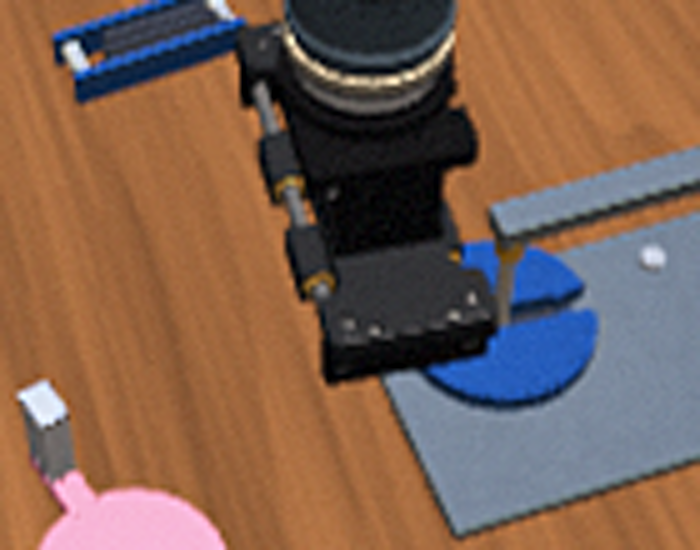

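Request:
arm_command([
  [-0.03,0.7,0,0.087,1.9],
  [-0.12,1.39,0,0.175,1.9],
  [-0.27,2.07,0,0.262,1.9],
  [-0.48,2.74,0,0.349,1.9],
  [-0.75,3.38,0,0.436,1.9],
])

```text
time: 4.3
position: [0.5186, -0.0179, 0.1186]
tool_rot: [0.254, 0.967, -0.0, -0.0]
ft_force: [-0.2, -0.4, 0.1]
grip_width: 0.019
```

```bash
python3 -c "
from h import *
p,d=robot.camera('side');crop(p,320,225,70,55,5,'pics/s4.png')
go(.5085,-.0503,.118,86)"
```

```text
t 4.35 pos [ 0.5191 -0.0173  0.1186] yaw 60.48 tilt -1.0 F [-0.65  0.31 -0.16] w 0.0192 q6 -1.3
  d [-0.71 -3.39  0.06] spin -0.4453417975062937
```

View pics/s4.png

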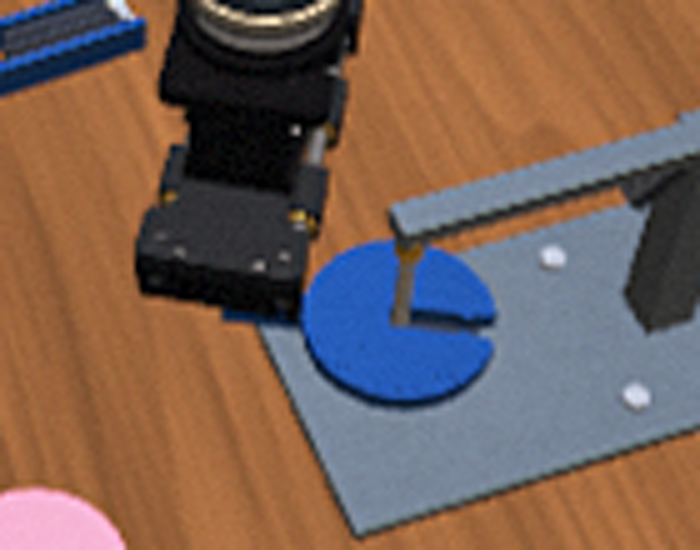

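Blue's slot (crop 450,322) has turned with the handle and the rod is still at the slot end. Continue the arc.

Request:
arm_command([
  [-0.03,0.7,0,0.087,1.9],
  [-0.12,1.39,0,0.175,1.9],
  [-0.27,2.07,0,0.262,1.9],
  [-0.48,2.74,0,0.349,1.9],
  [-0.75,3.38,0,0.436,1.9],
])

```text
time: 4.97
position: [0.5416, 0.0078, 0.1185]
tool_rot: [0.457, 0.89, -0.0, -0.0]
ft_force: [-1.0, -0.2, -0.1]
grip_width: 0.019
```

Request:
arm_command([
  [-0.03,0.7,0,0.087,1.9],
  [-0.12,1.39,0,0.175,1.9],
  [-0.27,2.07,0,0.262,1.9],
  [-0.48,2.74,0,0.349,1.9],
  [-0.75,3.38,0,0.436,1.9],
])

```text
time: 5.6
position: [0.5734, 0.0214, 0.1185]
tool_rot: [0.638, 0.77, -0.0, -0.0]
ft_force: [-0.8, 0.5, -0.3]
grip_width: 0.0191
```

```bash
python3 -c "
from h import *
p,d=robot.camera('side');crop(p,320,225,70,55,5,'pics/s5.png')
go(.5865,.0245,.118,0)"
```

```text
t 5.65 pos [0.5747 0.0215 0.1186] yaw 10.57 tilt -1.0 F [0.76 0.28 0.36] w 0.0189 q6 -0.34
  d [0.08 1.21 0.06] spin 0.18452191424704814
```

View pics/s5.png

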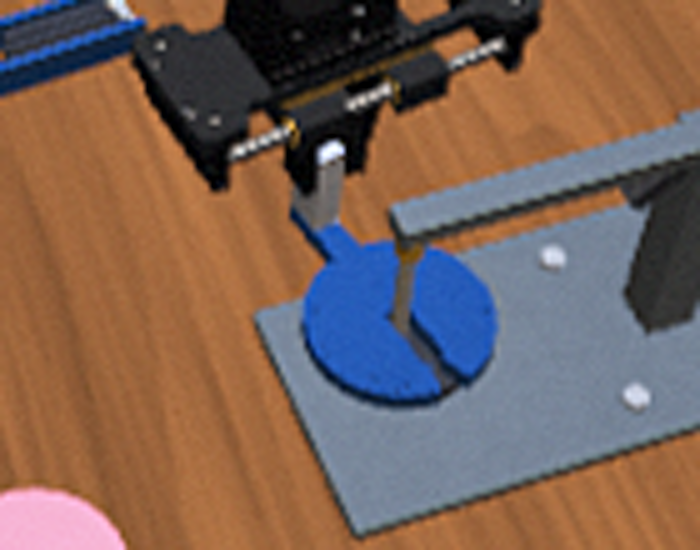

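Request:
arm_command([
  [-0.03,0.7,0,0.087,1.9],
  [-0.12,1.39,0,0.175,1.9],
  [-0.27,2.07,0,0.262,1.9],
  [-0.39,2.48,0,0.314,1.9],
  [-0.39,2.48,0,0.314,1.9],
])

```text
time: 6.28
position: [0.5987, 0.022, 0.1185]
tool_rot: [0.749, 0.662, -0.0, 0.0]
ft_force: [0.1, -1.1, 0.5]
grip_width: 0.0189
```

Request:
arm_command([
  [0,0,0,0,3],
  [0,0,0,0,3.5],
  [0,0,-2,0,3.5],
  [0,0,-5,0,3.5],
  [0,0,-8,0,3.5],
])

```text
time: 6.9
position: [0.5983, 0.0223, 0.1992]
tool_rot: [0.75, 0.661, -0.0, -0.0]
ft_force: [0.8, -0.0, -0.4]
grip_width: 0.0347
```

Request:
arm_command([
  [4,0,0,0,3.5],
  [8,0,0,0,2],
  [12,0,0,0,0],
  [16,0,0,0,0],
  [16,0,0,0,0],
])

```text
time: 7.52
position: [0.6185, 0.1837, 0.1985]
tool_rot: [0.749, 0.663, 0.0, -0.0]
ft_force: [-0.2, 0.1, 1.0]
grip_width: 0.0044
```

```bash
cat > m.py <<'E'
from h import *
import sys
# usage: measure discs k
def meas(tag):
    for n in("top","side"):
        p,d=robot.camera(n);np.savez(f"pics/{n}{tag}.npz",p=p,d=d);cv2.imwrite(f"pics/{n}{tag}.png",p[:,:,::-1])
        Q=dict(p=p,d=d);P=cloud(n,d);hsv=cv2.cvtColor(p,cv2.COLOR_RGB2HSV);H,s,v=[hsv[...,i].astype(int) for i in range(3)]
        m=((H>100)&(H<125)&(s>130)&(abs(P[...,1]+.05)<.1)&(P[...,0]>.45)&(P[...,2]>.074)&(P[...,2]<.09))
        c,_=cv2.findContours(m.astype(np.uint8),0,2);h=cv2.convexHull(max(c,key=len))[:,0]
        W=np.array([onplane(n,x,y,.082)[:2] for x,y in h])
        W=W[np.hypot(*(W-[.588,-.055]).T)<.056]
        A=np.c_[2*W,np.ones(len(W))];sol=np.linalg.lstsq(A,(W**2).sum(1),rcond=None)[0]
        print(n,"blue fit",sol[:2],"r",np.sqrt(sol[2]+sol[:2]@sol[:2]))
        B=blob(n,Q,(.588,-.055),.11,.132,.15);B=B[np.hypot(B[:,0]-.588,B[:,1]+.055)>.05]
        B=B[abs(B[:,1]+.052)>.025]
        if len(B): 
            b=B.mean(0);print(n,"lug",len(B),b,(B.min(0)+B.max(0))/2,"r,ang from rod",np.hypot(b[0]-.5885,b[1]+.0555),np.degrees(np.arctan2(b[1]+.0555,b[0]-.5885)))
if __name__=="__main__": meas(sys.argv[1])
E
python3 m.py 6; python3 -c "
from h import *
go(.5865,.0245,.118,0)
p=cv2.imread('pics/side6.png')[:,:,::-1];crop(p,320,225,70,55,5,'pics/s6.png')"
```

```text
top blue fit [ 0.58814702 -0.05341029] r 0.04779023235724846
top lug 43 [0.59737348 0.02511344 0.13836132] [0.59848559 0.02476069 0.13869419] r,ang from rod 0.08110034276148124 83.71848650365682
side blue fit [ 0.58138934 -0.05659253] r 0.04516917217170551
side lug 55 [0.59722134 0.02349408 0.13698329] [0.59759397 0.02483262 0.13605097] r,ang from rod 0.07947406288372745 83.69977290974775
t 7.625 pos [0.6184 0.1809 0.1984] yaw -7.14 tilt -1.0 F [ 0.57  0.57 -0.14] w 0.0013 q6 0.24
  d [-15.91  -1.22   8.05] spin -0.1245427184994948
```

View pics/s6.png

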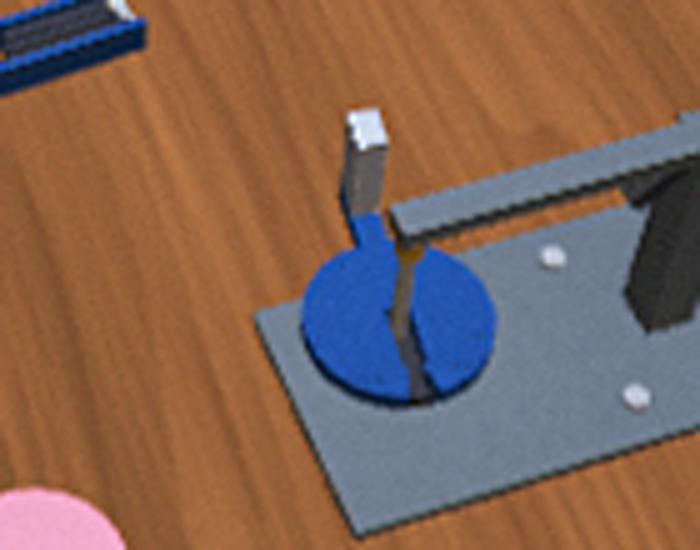

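Blue's handle is now at 83.7° from the rod, slot the other way (crop 415,385). Nudge it home gently with closed fingers from outside.

```bash
python3 -c "
from h import *
go(.6022,.0687,.10,-6.3)
go(.5996,.0448,.10,-6.3)"
```

```text
t 7.625 pos [0.6184 0.1809 0.1984] yaw -7.14 tilt -1.0 F [ 0.57  0.57 -0.14] w 0.0013 q6 0.24
  d [-11.32  -0.21   9.85] spin -0.014586975623851849
t 7.625 pos [0.6184 0.1809 0.1984] yaw -7.14 tilt -1.0 F [ 0.57  0.57 -0.14] w 0.0013 q6 0.24
  d [-13.73  -0.17   9.85] spin -0.014586975623851849
```

Request:
arm_command([
  [-4,-0.1,3,-0.015,0],
  [-8,-0.2,6,-0.015,0],
  [-11,-0.2,9.8,-0.015,0],
  [-11,-0.2,9.8,-0.015,0],
])

```text
time: 8.12
position: [0.6, 0.0687, 0.0978]
tool_rot: [0.747, 0.665, -0.003, -0.003]
ft_force: [0.9, 0.6, -0.3]
grip_width: 0.0005
```

Request:
arm_command([
  [-0.5,0,0,0,0],
  [-1.0,0,0,0,0],
  [-1.5,0,0,0,0],
  [-1.8,0,0,0,0],
  [-2.0,0,0,0,0],
])

```text
time: 8.75
position: [0.6009, 0.0523, 0.1008]
tool_rot: [0.745, 0.667, 0.0, 0.0]
ft_force: [-1.2, -0.4, -0.1]
grip_width: 0.0006
```

```bash
python3 -c "
from h import *
go(.5996,.0448,.10,-6.3)
p,d=robot.camera('side');crop(p,320,225,70,55,5,'pics/s7.png')"
```

```text
t 8.75 pos [0.6009 0.0523 0.1008] yaw -6.34 tilt -1.0 F [-1.17 -0.38 -0.07] w 0.0006 q6 0.01
  d [-0.76 -0.04  0.08] spin -0.0007439702642038815
```

View pics/s7.png

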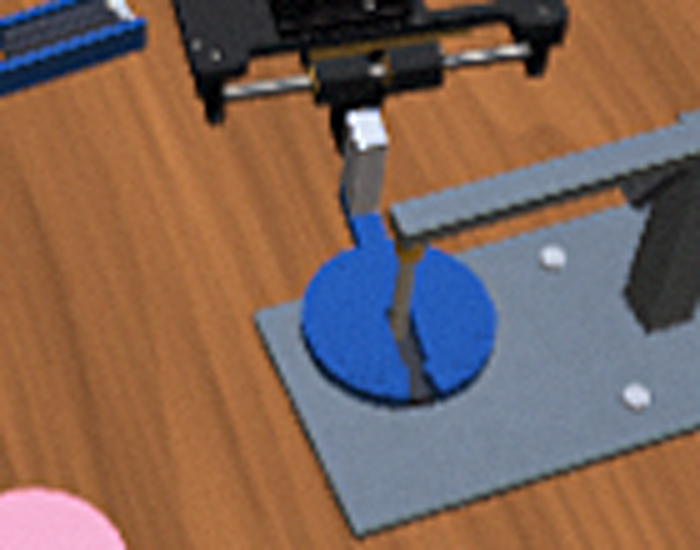

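Request:
arm_command([
  [-0.2,0,0,0,0],
  [-0.3,0,0,0,0],
  [-0.4,0,0,0,0],
  [-0.5,0,0,0,0],
  [-0.5,0,0,0,0],
])

```text
time: 9.43
position: [0.6002, 0.0473, 0.1005]
tool_rot: [0.745, 0.667, 0.0, -0.0]
ft_force: [0.0, 2.5, -0.2]
grip_width: 0.0001
```

Request:
arm_command([
  [-0.1,0,0,0,0],
  [-0.2,0,0,0,0],
  [-0.2,0,0,0,0],
])

```text
time: 9.8
position: [0.6001, 0.0456, 0.1006]
tool_rot: [0.745, 0.667, 0.0, -0.0]
ft_force: [0.6, 3.4, 0.3]
grip_width: 0.0002
```

```bash
python3 -c "
from h import *
go(.5996,.0448,.10,-6.3)
p,d=robot.camera('side');crop(p,320,225,70,55,5,'pics/s8.png')
go(.5996,.0448,.10,-6.3)
"
```

```text
t 9.8 pos [0.6001 0.0456 0.1006] yaw -6.37 tilt -1.0 F [0.61 3.37 0.25] w 0.0002 q6 0.0
  d [-0.08 -0.04  0.06] spin -0.0012420439160297284
t 9.85 pos [0.6001 0.0456 0.1006] yaw -6.37 tilt -1.0 F [0.73 3.61 0.32] w 0.0003 q6 0.0
  d [-0.08 -0.04  0.06] spin -0.0011411522667688172
```

View pics/s8.png

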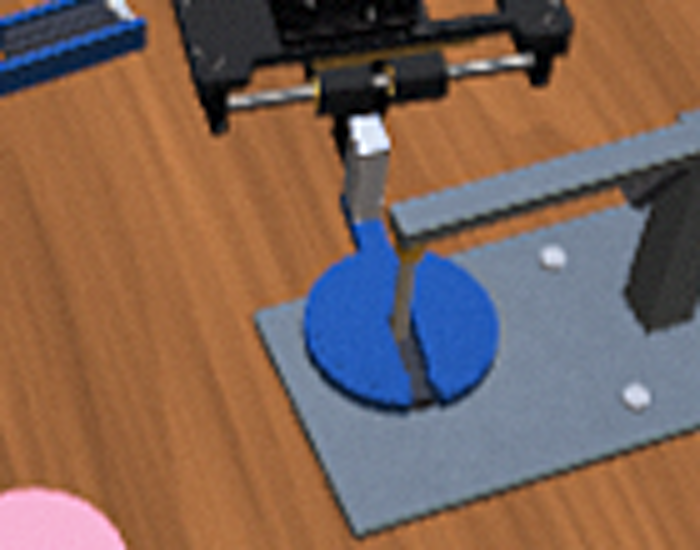

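Contact at 3.5 N moving the hanger slightly: blue is home. Back off and go to red.

Request:
arm_command([
  [0.3,0,0,0,0],
  [0.8,0,0,0,0],
  [2,0,0,0,0],
  [4,0,-4,0,0],
  [4,0,-9,0,0],
])

```text
time: 10.48
position: [0.6034, 0.0868, 0.1902]
tool_rot: [0.745, 0.667, -0.001, -0.001]
ft_force: [1.0, 0.1, 0.7]
grip_width: 0.0005
```

Request:
arm_command([
  [2,0,-3,0,2],
  [0,-4,-5,0.18,4],
  [-3,-8,-5,0.36,4],
  [-8,-12,-5,0.54,4],
  [-13,-15,-5,0.72,4],
])

```text
time: 11.1
position: [0.4393, -0.0277, 0.2408]
tool_rot: [0.933, 0.36, -0.0, 0.0]
ft_force: [1.4, -0.8, -0.0]
grip_width: 0.0378
```

```bash
python3 m.py 9; python3 -c "
from h import *
go(.4103,-.2135,.15,-118.3)"
```

```text
top blue fit [ 0.61521914 -0.08548333] r 0.017318522803141712
top lug 21 [0.59856412 0.0280143  0.13766241] [0.59871348 0.02629503 0.13856411] r,ang from rod 0.08411851276653264 83.12854864826627
side blue fit [ 0.58138415 -0.05896699] r 0.045598633624698834
side lug 53 [0.59660335 0.02147509 0.13737308] [0.5967997  0.02326216 0.13672276] r,ang from rod 0.07740044121582428 83.99046990469267
t 11.2 pos [ 0.4373 -0.0298  0.2405] yaw -47.99 tilt -1.0 F [ 0.4   0.66 -0.7 ] w 0.0391 q6 0.52
  d [-14.27  11.85   9.07] spin 1.2272065193211552
```

Request:
arm_command([
  [-3,2.4,0,0.18,4],
  [-6,4.8,0,0.36,4],
  [-9,7.2,2,0.54,4],
  [-12,9.6,3,0.72,4],
  [-14,11.8,5,0.9,4],
])

```text
time: 11.82
position: [0.4184, -0.2105, 0.1907]
tool_rot: [0.997, -0.082, 0.001, 0.001]
ft_force: [-0.1, 0.4, 1.0]
grip_width: 0.0401
```

```bash
python3 -c "
from h import *
go(.4103,-.2135,.11,-118.3)"
```

```text
t 11.825 pos [ 0.4184 -0.2105  0.1907] yaw -99.46 tilt -1.0 F [-0.13  0.45  1.03] w 0.0401 q6 1.03
  d [-0.77  0.42  8.07] spin 0.32876053953695655
```

Request:
arm_command([
  [-0.4,0.3,3,0.16,4],
  [-0.6,0.4,6,0.33,4],
  [-0.6,0.4,8,0.33,4],
  [-0.6,0.4,8,0.33,4],
])

```text
time: 12.32
position: [0.4106, -0.2111, 0.1093]
tool_rot: [0.97, -0.242, -0.001, -0.001]
ft_force: [0.1, -0.3, 0.2]
grip_width: 0.0401
```

```bash
python3 -c "
from h import *
p,d=robot.camera('side');crop(p,295,310,70,55,5,'pics/s10.png')
go(.4103,-.2135,.039,-118.3)
print(proj('side',(.4103,-.2135,.07)))"
```

```text
t 12.375 pos [ 0.4112 -0.2116  0.1102] yaw -118.0 tilt -1.0 F [ 0.3  -0.22  0.65] w 0.0397 q6 1.34
  d [0.02 0.21 7.12] spin 0.00526273234126938
(np.float64(281.3549219736725), np.float64(308.9977827091472))
```

View pics/s10.png

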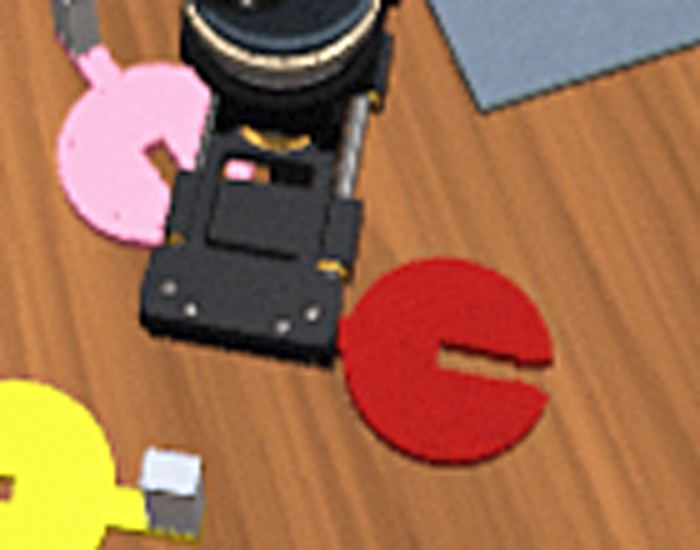

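The gripper is over red's handle, red tongue at crop (343,330); yellow's handle (172,490) is clear. Descend and grasp.

Request:
arm_command([
  [0,0.2,2,0,4],
  [0,0.2,4,0,4],
  [0,0.2,6,0,4],
  [0,0.2,7.0,0,4],
  [0,0.2,7.0,0,4],
])

```text
time: 13.0
position: [0.41, -0.2139, 0.0407]
tool_rot: [0.97, -0.242, 0.0, 0.0]
ft_force: [0.5, -0.3, 0.5]
grip_width: 0.0402
```

```bash
python3 -c "
from h import *
go(.4103,-.2135,.039,-118.3)"
```

```text
t 13.0 pos [ 0.41   -0.2139  0.0407] yaw -118.05 tilt -1.0 F [ 0.53 -0.29  0.47] w 0.0402 q6 1.34
  d [ 0.   -0.05  0.17] spin 0.004319484469803175
```

Request:
arm_command([
  [0,0,0,0,2.5],
  [0,0,0,0,1.5],
  [0,0,0,0,1.0],
  [0,0,0,0,1.0],
  [0,0,0,0,1.0],
], newtons=40)

```text
time: 13.62
position: [0.4097, -0.2138, 0.041]
tool_rot: [0.97, -0.243, 0.0, 0.0]
ft_force: [0.4, 1.3, 6.6]
grip_width: 0.0159
```

Request:
arm_command([
  [0,0,-1,0,1.0],
  [0,0,-3,0,1.0],
  [0,0,-6,0,1.0],
  [0,0,-10,0,1.0],
  [0,0,-12,0,1.0],
], newtons=60)

```text
time: 14.25
position: [0.4097, -0.2141, 0.1624]
tool_rot: [0.97, -0.243, 0.001, 0.001]
ft_force: [-0.4, 0.3, -3.2]
grip_width: 0.015
```

```bash
python3 -c "
from h import *
for n in ('side','top'):
    p,d=robot.camera(n);np.savez(f'pics/{n}11.npz',p=p,d=d);cv2.imwrite(f'pics/{n}11.png',p[:,:,::-1])
    P=cloud(n,d);hsv=cv2.cvtColor(p,cv2.COLOR_RGB2HSV);H,s,v=[hsv[...,i].astype(int) for i in range(3)]
    m=((H<6)|(H>174))&(s>150)&(v>60)&(P[...,2]>.09)&(P[...,2]<.2)&(P[...,1]<-.1)&(d>0)
    q=P[m];A=np.c_[q[:,:2]-[.479,-.25],np.ones(len(q))];print(n,len(q),'plane',np.linalg.lstsq(A,q[:,2],rcond=None)[0])
    c,_=cv2.findContours(m.astype(np.uint8),0,2);h=cv2.convexHull(max(c,key=len))[:,0]
    W=np.array([onplane(n,x,y,np.median(q[:,2]))[:2] for x,y in h]);A=np.c_[2*W,np.ones(len(W))];sol=np.linalg.lstsq(A,(W**2).sum(1),rcond=None)[0]
    print(sol[:2],np.sqrt(sol[2]+sol[:2]@sol[:2]))
go(.59,-.25,.17,-6.3)
"
```

```text
side 1562 plane [-0.00234142  0.00526046  0.1321162 ]
[ 0.47865452 -0.25314265] 0.05075036737258175
top 86 plane [-0.02816126 -0.05623736  0.13691146]
[ 0.4960034 -0.2407987] 0.03234409666448354
t 14.35 pos [ 0.4104 -0.2147  0.1626] yaw -118.08 tilt -1.0 F [ 0.73 -0.57 -2.46] w 0.0158 q6 1.34
  d [17.51 -5.34 -0.67] spin -1.9510135943076377
```

View pics/side11.png

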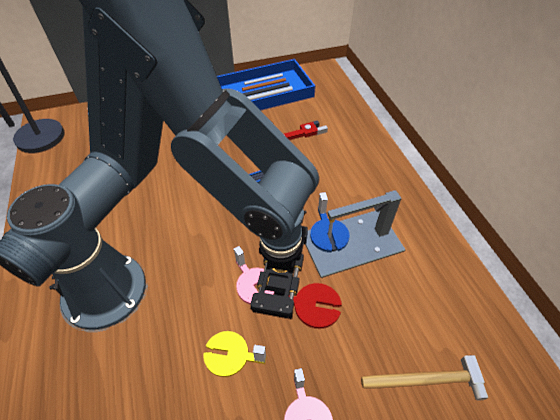

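Red is held level, about (318,305) in the side view. Carry it out to the right of the stand while turning.

Request:
arm_command([
  [2,-0.4,0,-0.1,1.0],
  [5,-1,0,-0.22,1.0],
  [8,-1.5,0,-0.36,1.0],
  [11,-2,0,-0.5,1.0],
  [14,-3,0,-0.64,1.0],
])

```text
time: 14.98
position: [0.5468, -0.2533, 0.1585]
tool_rot: [0.997, 0.077, -0.002, -0.001]
ft_force: [0.7, 0.4, -2.9]
grip_width: 0.0156
```

```bash
python3 -c "
from h import *
go(.570,-.25,.165,-6.3)"
```

```text
t 14.975 pos [ 0.5468 -0.2533  0.1585] yaw -81.18 tilt -1.0 F [ 0.7   0.36 -2.86] w 0.0156 q6 0.8
  d [ 2.34  0.03 -0.65] spin -1.3069700142704217
```

Request:
arm_command([
  [1,0,-0.3,-0.14,1.0],
  [1.5,0,-0.4,-0.28,1.0],
  [1.5,0,-0.4,-0.42,1.0],
  [1.5,0,-0.4,-0.56,1.0],
  [1.5,0,-0.4,-0.7,1.0],
])

```text
time: 15.6
position: [0.5608, -0.2505, 0.1624]
tool_rot: [0.91, 0.414, -0.001, -0.001]
ft_force: [0.3, -0.2, -2.9]
grip_width: 0.0159
```

Request:
arm_command([
  [0,0,0,-0.14,1.0],
  [0,0,0,-0.28,1.0],
  [0,0,0,-0.42,1.0],
  [0,0,0,-0.52,1.0],
  [0,0,0,-0.52,1.0],
])

```text
time: 16.23
position: [0.5611, -0.2507, 0.1628]
tool_rot: [0.775, 0.632, -0.001, -0.001]
ft_force: [-0.4, -0.1, -2.9]
grip_width: 0.0153
```

```bash
cat > r.py <<'E'
from h import *
import sys
t=sys.argv[1]
for n in ('side','top'):
    p,d=robot.camera(n);np.savez(f'pics/{n}{t}.npz',p=p,d=d);cv2.imwrite(f'pics/{n}{t}.png',p[:,:,::-1])
    P=cloud(n,d);hsv=cv2.cvtColor(p,cv2.COLOR_RGB2HSV);H,s,v=[hsv[...,i].astype(int) for i in range(3)]
    m=((H<6)|(H>174))&(s>150)&(v>50)&(P[...,2]>.085)&(P[...,2]<.2)&(P[...,1]<.05)&(P[...,0]>.4)&(d>0)
    q=P[m];z=np.median(q[:,2]);A=np.c_[q[:,:2]-q[:,:2].mean(0),np.ones(len(q))];print(n,len(q),'plane',np.linalg.lstsq(A,q[:,2],rcond=None)[0].round(4))
    c,_=cv2.findContours(m.astype(np.uint8),0,2);h=cv2.convexHull(max(c,key=len))[:,0]
    W=np.array([onplane(n,x,y,z)[:2] for x,y in h]);A=np.c_[2*W,np.ones(len(W))];sol=np.linalg.lstsq(A,(W**2).sum(1),rcond=None)[0]
    print('  center',sol[:2].round(4),'r',np.sqrt(sol[2]+sol[:2]@sol[:2]).round(4))
E
python3 r.py 12; python3 -c "
from h import *
go(.570,-.25,.165,-6.3)"
```

```text
side 79 plane [-0.0105  0.0212  0.1312]
  center [ 0.5573 -0.2562] r 0.01
top 320 plane [-0.0149  0.0018  0.1332]
  center [ 0.5915 -0.1725] r 0.0379
t 16.325 pos [ 0.5615 -0.2509  0.1634] yaw -11.61 tilt -1.0 F [-0.15  0.2  -2.61] w 0.0162 q6 -0.4
  d [ 0.26  0.81 -0.16] spin -0.09276161988006482
```

View pics/side12.png

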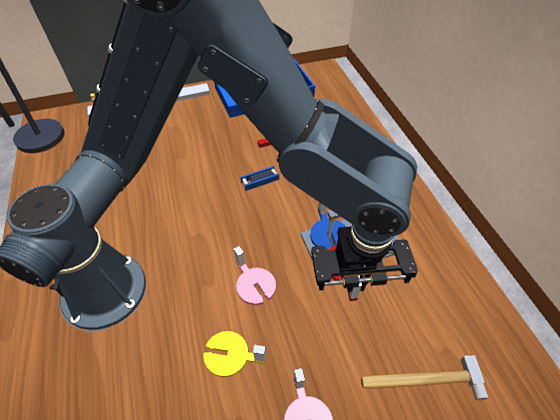

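View pics/top12.png

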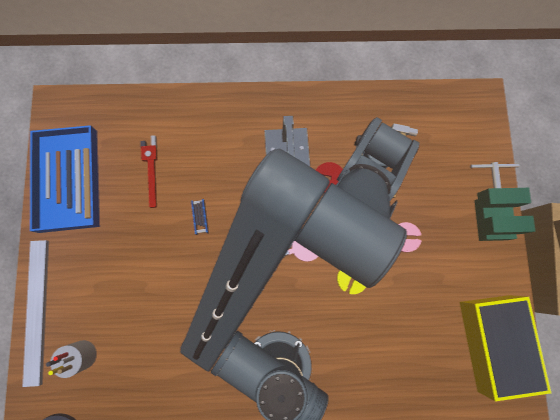

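Both views are partly covered by the arm; red's rim shows at top (330,172), and the tool side-on is as expected. Fine-align at the pre-insert point.

```bash
python3 -c "
from h import *
go(.571,-.2145,.135,-6.3)"
```

```text
t 16.325 pos [ 0.5615 -0.2509  0.1634] yaw -11.61 tilt -1.0 F [-0.15  0.2  -2.61] w 0.0162 q6 -0.4
  d [3.75 0.2  2.84] spin -0.09276161988006482
```

Request:
arm_command([
  [0,0.2,1,-0.05,1.0],
  [0.5,0.2,2,-0.093,1.0],
  [1,0.2,2.8,-0.093,1.0],
  [1,0.2,2.8,-0.093,1.0],
])

```text
time: 16.82
position: [0.5653, -0.2406, 0.1355]
tool_rot: [0.744, 0.668, -0.0, -0.001]
ft_force: [-0.4, -0.2, -3.3]
grip_width: 0.0158
```

```bash
python3 r.py 13; python3 -c "
from h import *
go(.571,-.2145,.135,-6.3)
for n,u,v in (('side',340,245),('top',320,180)):
    p=cv2.imread(f'pics/{n}13.png')[:,:,::-1];crop(p,u,v,70,55,5,f'pics/{n}13c.png')
"
```

```text
side 101 plane [-0.0166  0.0271  0.1038]
  center [ 0.5623 -0.2453] r 0.0111
top 60 plane [-0.1091  0.1037  0.1064]
  center [ 0.6076 -0.1778] r 0.0183
t 16.925 pos [ 0.5662 -0.2416  0.1366] yaw -6.19 tilt -1.0 F [ 0.63 -0.25 -2.98] w 0.0157 q6 -0.48
  d [2.74 0.19 0.15] spin 0.0019644209948329276
```

View pics/side13c.png

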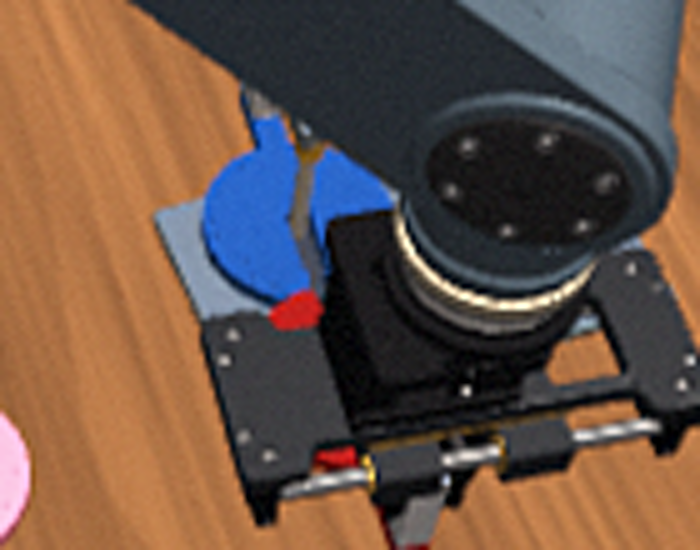

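View pics/top13c.png

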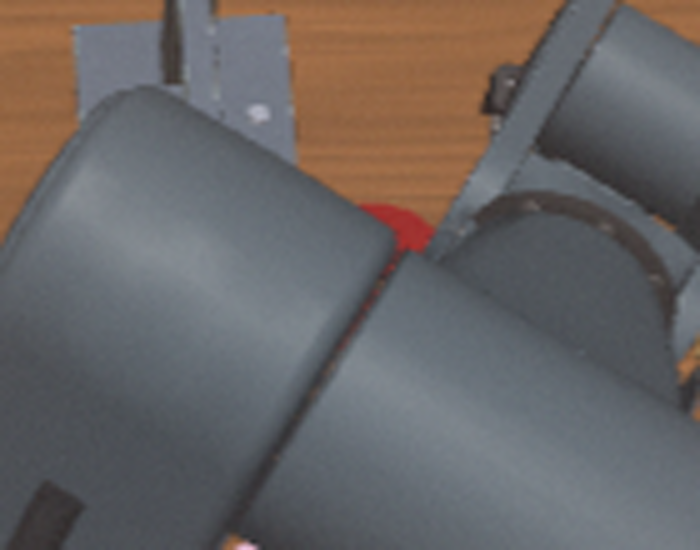

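Request:
arm_command([
  [1,0.1,0,0,1.0],
  [2,0.2,0.1,0,1.0],
  [2.7,0.2,0.1,0,1.0],
  [2.7,0.2,0.1,0,1.0],
])

```text
time: 17.42
position: [0.5709, -0.2141, 0.1356]
tool_rot: [0.744, 0.668, -0.0, -0.0]
ft_force: [0.8, -0.1, -2.5]
grip_width: 0.0155
```

```bash
python3 r.py 14; python3 -c "
from h import *
go(.5722,-.2036,.135,-6.3)
o=robot.get_obs();R=Ro.from_quat(o['tool_rot']).as_matrix()
p=cv2.imread('pics/side14.png')
f=lambda q:tuple(int(round((a-b)*6)) for a,b in zip(proj('side',q),(270,190)))
im=cv2.resize(p[190:290,270:400],None,fx=6,fy=6,interpolation=cv2.INTER_CUBIC)
cv2.line(im,f((.5885,-.0555,.082)),f((.5885,-.0555,.15)),(0,255,0),1)
c=o['position']+R@[.0787,.0005,0];c[2]=o['position'][2]-.041+.012
for s in(-.0065,.0065):
  a=c+R[:,0]*.049+R[:,1]*s;b=c-R[:,0]*.005+R[:,1]*s;cv2.line(im,f(a),f(b),(0,255,255),1)
ts=np.linspace(0,6.28,60);cv2.polylines(im,[np.array([f(c+R[:,0]*.05*np.cos(t)+R[:,1]*.05*np.sin(t)) for t in ts],np.int32)],True,(255,255,0),1)
cv2.imwrite('pics/side14c.png',im)
"
```

```text
side 81 plane [-0.0981  0.028   0.1042]
  center [ 0.5655 -0.0922] r 0.0097
top 111 plane [-0.0631  0.064   0.106 ]
  center [ 0.6119 -0.141 ] r 0.0225
t 17.525 pos [ 0.5711 -0.215   0.1357] yaw -6.17 tilt -1.0 F [ 0.31  0.17 -2.63] w 0.0157 q6 -0.44
  d [ 1.15 -0.01  0.07] spin 0.0023561419012228745
```

View pics/side14c.png

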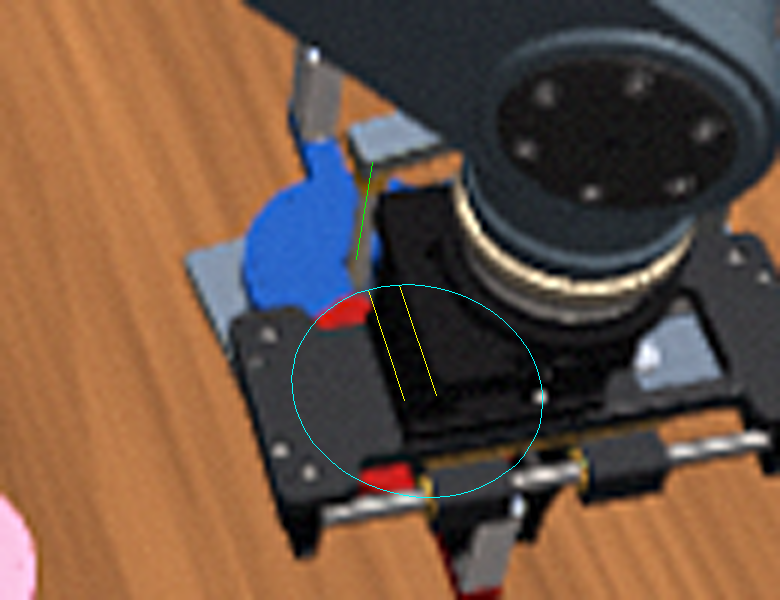

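Drawn prediction matches: red's visible edge at (345,310) lies on the cyan rim, green line on the rod. Insert slowly along tool x.

Request:
arm_command([
  [0.8,0,0,0,1.0],
  [1.6,0,0,0,1.0],
  [2.4,0,0,0,1.0],
  [3.0,0,0,0,1.0],
  [3.5,0,0,0,1.0],
])

```text
time: 18.15
position: [0.5748, -0.1797, 0.1356]
tool_rot: [0.744, 0.668, -0.0, 0.0]
ft_force: [0.2, -0.6, -1.6]
grip_width: 0.0156
```

```bash
python3 -c "
from h import *
go(.5799,-.1337,.135,-6.3)
for n,u,v in (('side',325,235),('top',300,180)):
    p,d=robot.camera(n);crop(p,u,v,65,50,6,f'pics/{n}15c.png')
"
```

```text
t 18.15 pos [ 0.5748 -0.1797  0.1356] yaw -6.17 tilt -1.0 F [ 0.16 -0.61 -1.59] w 0.0156 q6 -0.38
  d [4.63 0.01 0.06] spin 0.002330274440398032
```

View pics/side15c.png

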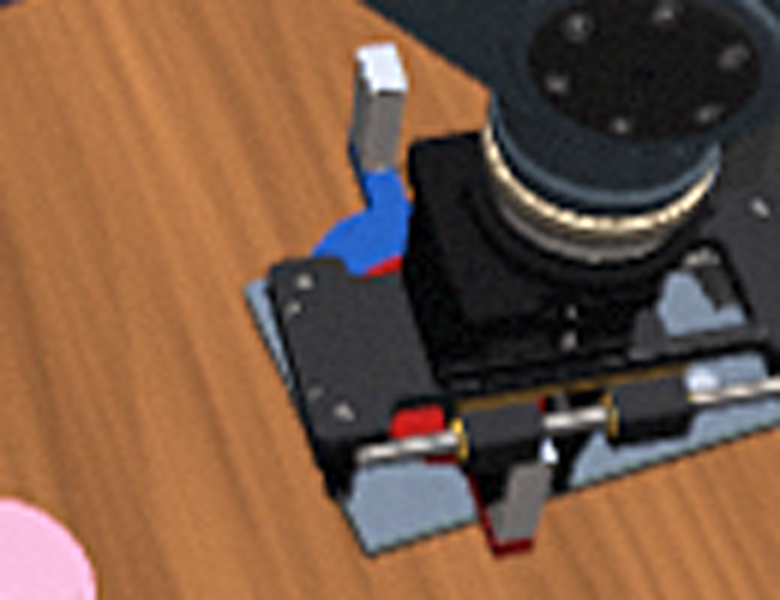

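The rod is hidden behind the gripper; no contact force so far. Continue by force.

Request:
arm_command([
  [0.4,0,0,0,1.0],
  [0.8,0,0,0,1.0],
  [1.2,0,0,0,1.0],
  [1.2,0,0,0,1.0],
])

```text
time: 18.75
position: [0.5759, -0.1679, 0.1355]
tool_rot: [0.744, 0.668, -0.0, -0.0]
ft_force: [0.4, -0.2, -2.9]
grip_width: 0.015
```

Request:
arm_command([
  [0.4,0,0,0,1.0],
  [0.8,0,0,0,1.0],
  [1.2,0,0,0,1.0],
  [1.2,0,0,0,1.0],
])

```text
time: 19.25
position: [0.5772, -0.1559, 0.1355]
tool_rot: [0.744, 0.668, -0.0, -0.0]
ft_force: [-1.0, 0.1, -2.3]
grip_width: 0.0155
```

```bash
python3 -c "
from h import *
go(.5799,-.1337,.135,-6.3)
p,d=robot.camera('side');crop(p,325,235,65,50,6,f'pics/side16c.png')
p,d=robot.camera('top');crop(p,300,180,65,50,6,f'pics/top16c.png')
"
```

```text
t 19.25 pos [ 0.5772 -0.1559  0.1355] yaw -6.15 tilt -1.0 F [-0.96  0.09 -2.26] w 0.0155 q6 -0.34
  d [2.24 0.03 0.05] spin 0.0025606749777071017
```

View pics/side16c.png

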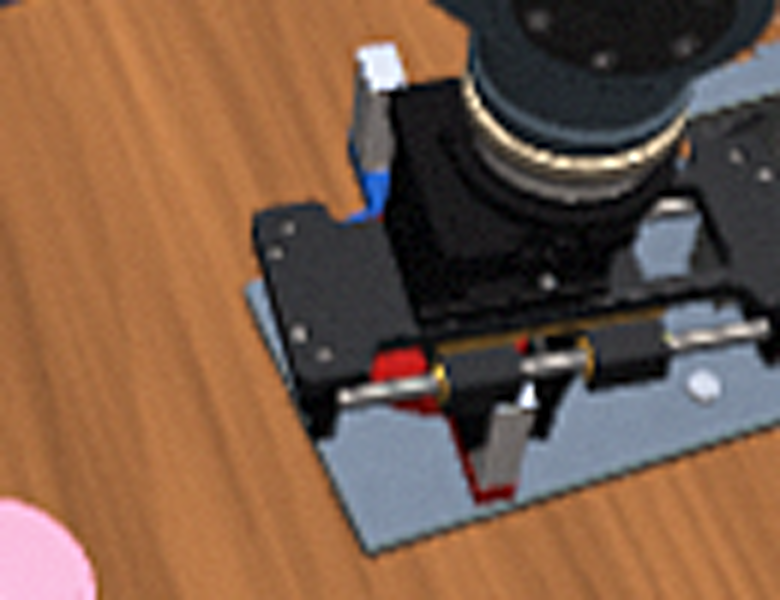

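View pics/top16c.png

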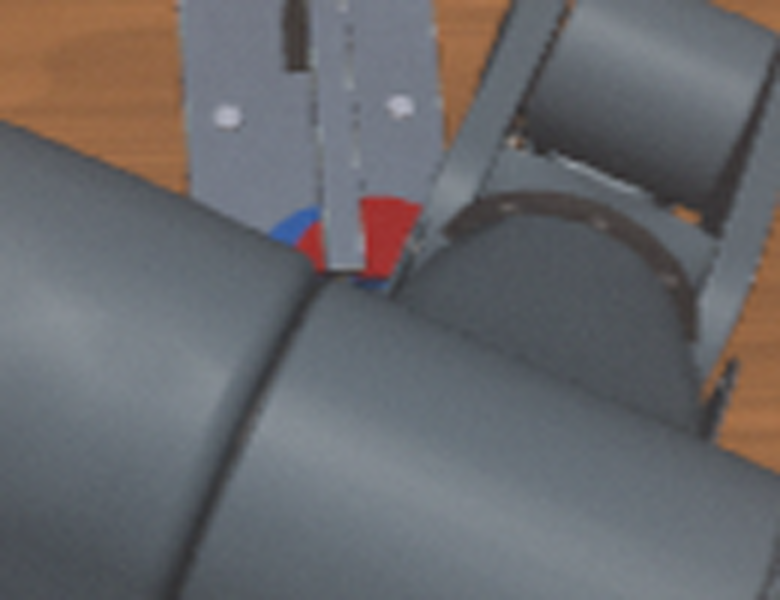

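Top view: red straddles the rod, blue showing through red's slot at (370,282). No lateral force — rod is in the slot.

Request:
arm_command([
  [0.5,0,0,0,1.0],
  [1.0,0,0,0,1.0],
  [1.5,0,0,0,1.0],
  [1.8,0,0,0,1.0],
  [1.8,0,0,0,1.0],
])

```text
time: 19.98
position: [0.5792, -0.1381, 0.1355]
tool_rot: [0.744, 0.668, -0.0, -0.0]
ft_force: [1.0, -0.3, -3.2]
grip_width: 0.0154
```

Request:
arm_command([
  [0.1,0,0,0,1.0],
  [0.2,0,0,0,1.0],
  [0.2,0,0,0,1.0],
])

```text
time: 20.35
position: [0.5794, -0.1365, 0.1356]
tool_rot: [0.744, 0.668, -0.0, -0.0]
ft_force: [-0.7, 0.3, -2.5]
grip_width: 0.0158
```

```bash
python3 -c "
from h import *
go(.5799,-.1337,.135,-6.3)
for i in range(3): robot.camera('side'); go(.5799,-.1337,.135,-6.3)"
```

```text
t 20.35 pos [ 0.5794 -0.1365  0.1356] yaw -6.19 tilt -1.0 F [-0.74  0.35 -2.54] w 0.0158 q6 -0.31
  d [0.29 0.02 0.06] spin 0.0019093480599898084
t 20.4 pos [ 0.5794 -0.1366  0.1355] yaw -6.19 tilt -1.0 F [-0.77 -0.26 -2.95] w 0.0158 q6 -0.31
  d [0.29 0.02 0.05] spin 0.0019264072420558543
t 20.45 pos [ 0.5794 -0.1366  0.1356] yaw -6.2 tilt -1.0 F [ 0.17  0.13 -2.96] w 0.0157 q6 -0.31
  d [0.29 0.02 0.06] spin 0.0018228681877579922
t 20.5 pos [ 0.5794 -0.1366  0.1356] yaw -6.19 tilt -1.0 F [-0.58  0.75 -2.12] w 0.0157 q6 -0.31
  d [0.29 0.02 0.06] spin 0.0019033185527190693
```

Request:
arm_command([
  [0.1,0,0,0,1.0],
  [0.2,0,0,0,1.0],
  [0.2,0,0,0,1.0],
  [0.2,0,0,0,1.0],
])

```text
time: 21.0
position: [0.5796, -0.1345, 0.1356]
tool_rot: [0.744, 0.668, -0.0, 0.0]
ft_force: [-0.8, -0.5, -3.3]
grip_width: 0.0154
```

Request:
arm_command([
  [0.1,0,0,0,1.0],
  [0.2,0,0,0,1.0],
  [0.2,0,0,0,1.0],
  [0.2,0,0,0,1.0],
])

```text
time: 21.5
position: [0.5799, -0.1328, 0.1356]
tool_rot: [0.744, 0.668, -0.0, 0.0]
ft_force: [1.0, -1.3, -2.5]
grip_width: 0.0155
```

Request:
arm_command([
  [0.1,0,0,0,1.0],
  [0.2,0,0,0,1.0],
  [0.2,0,0,0,1.0],
  [0.2,0,0,0,1.0],
])

```text
time: 22.0
position: [0.5801, -0.1309, 0.1356]
tool_rot: [0.744, 0.668, -0.0, 0.0]
ft_force: [-0.5, -2.9, -2.2]
grip_width: 0.0154
```

Contact with the slot end at about y=-0.134. Back off 2.5 mm and lower.

Request:
arm_command([
  [-0.15,0,0,0,1.0],
  [-0.25,0,0.3,0,1.0],
  [-0.25,0,0.6,0,1.0],
  [-0.25,0,0.9,0,1.0],
  [-0.25,0,0.9,0,1.0],
])

```text
time: 22.62
position: [0.5795, -0.1327, 0.126]
tool_rot: [0.744, 0.668, -0.0, -0.001]
ft_force: [-0.4, -1.3, -3.1]
grip_width: 0.0158
```

```bash
python3 -c "
from h import *
go(.5799,-.1337,.123,-6.3)
for i in range(2): robot.camera('side'); go(.5799,-.1337,.123,-6.3)"
```

```text
t 22.625 pos [ 0.5795 -0.1327  0.126 ] yaw -6.19 tilt -1.0 F [-0.37 -1.32 -3.15] w 0.0158 q6 -0.31
  d [-0.09  0.05  0.3 ] spin 0.0019454057259204536
t 22.675 pos [ 0.5795 -0.1328  0.1261] yaw -6.18 tilt -1.0 F [-0.26 -1.44 -3.61] w 0.0156 q6 -0.31
  d [-0.08  0.04  0.31] spin 0.002041065891777515
t 22.725 pos [ 0.5796 -0.1328  0.1263] yaw -6.18 tilt -1.0 F [ 0.42 -1.23 -2.72] w 0.0158 q6 -0.31
  d [-0.08  0.04  0.33] spin 0.002071790508389654
```

Request:
arm_command([
  [-0.05,0,0.05,0,1.0],
  [-0.05,0,0.1,0,1.0],
  [-0.05,0,0.15,0,1.0],
  [-0.05,0,0.2,0,1.0],
  [-0.05,0,0.2,0,1.0],
])

```text
time: 23.35
position: [0.5797, -0.1335, 0.1245]
tool_rot: [0.744, 0.668, 0.0, -0.0]
ft_force: [0.9, -0.8, -3.2]
grip_width: 0.0155
```

```bash
python3 -c "
from h import *
go(.5799,-.1337,.123,-6.3)
robot.camera('side'); go(.5799,-.1337,.123,-6.3)"
```

```text
t 23.35 pos [ 0.5797 -0.1335  0.1245] yaw -6.19 tilt -1.0 F [ 0.93 -0.77 -3.17] w 0.0155 q6 -0.31
  d [-0.02  0.02  0.15] spin 0.001918808923452707
t 23.4 pos [ 0.5798 -0.1335  0.1245] yaw -6.19 tilt -1.0 F [-0.43 -0.36 -2.9 ] w 0.0153 q6 -0.31
  d [-0.02  0.02  0.15] spin 0.001969183167526396
```

Request:
arm_command([
  [0,0,0.05,0,1.0],
  [0,0,0.1,0,1.0],
  [0,0,0.1,0,1.0],
])

```text
time: 23.78
position: [0.5797, -0.1335, 0.1235]
tool_rot: [0.744, 0.668, -0.0, -0.0]
ft_force: [-0.4, -0.7, -2.6]
grip_width: 0.0157
```

Request:
arm_command([
  [0,0,0.05,0,1.0],
  [0,0,0.05,0,1.0],
  [0,0,0.05,0,1.0],
])

```text
time: 24.15
position: [0.5798, -0.1335, 0.1231]
tool_rot: [0.744, 0.668, 0.0, 0.0]
ft_force: [0.4, -0.0, -3.1]
grip_width: 0.0156
```

Request:
arm_command([
  [0,0,0.05,0,1.0],
  [0,0,0.05,0,1.0],
  [0,0,0.05,0,1.0],
])

```text
time: 24.52
position: [0.5799, -0.1335, 0.1228]
tool_rot: [0.744, 0.668, 0.0, 0.0]
ft_force: [-0.5, 0.4, 1.7]
grip_width: 0.0157
```

Request:
arm_command([
  [0,0,0.05,0,1.0],
  [0,0,0.05,0,1.0],
  [0,0,0.05,0,1.0],
])

```text
time: 24.9
position: [0.5799, -0.1334, 0.1224]
tool_rot: [0.744, 0.668, 0.0, 0.0]
ft_force: [-2.0, 0.5, 3.7]
grip_width: 0.0157
```

Resting. Ease up slightly and release gradually.

Request:
arm_command([
  [0,0,-0.04,0,1.4],
  [0,0,-0.04,0,1.65],
  [0,0,-0.04,0,1.8],
  [0,0,-0.04,0,2.1],
  [0,0,-0.04,0,2.8],
], newtons=5)

```text
time: 25.52
position: [0.5797, -0.1336, 0.1224]
tool_rot: [0.744, 0.668, -0.0, -0.0]
ft_force: [-0.3, -0.4, -0.0]
grip_width: 0.0246
```

Request:
arm_command([
  [0,0,0,0,3.2],
  [0,0,-1,0,3.5],
  [0,0,-3,0,3.5],
  [0,0,-6,0,3.5],
  [0,0,-8,0,3.5],
])

```text
time: 26.15
position: [0.5804, -0.1338, 0.2047]
tool_rot: [0.744, 0.668, 0.001, 0.001]
ft_force: [0.4, -0.5, -0.7]
grip_width: 0.0351
```

Request:
arm_command([
  [-4,0,0,0,2],
  [-8,0,0,0,0],
  [-13,0,0,0,0],
  [-16,0,0,0,0],
  [-16,0,0,0,0],
])

```text
time: 26.78
position: [0.5624, -0.2952, 0.2031]
tool_rot: [0.745, 0.667, 0.0, 0.001]
ft_force: [-0.4, 1.0, -0.8]
grip_width: 0.001
```

```bash
python3 r.py 20; python3 -c "
from h import *
go(.5799,-.1337,.123,-6.3)
for n,u,v in (('side',325,230),('top',300,180)):
    p=cv2.imread(f'pics/{n}20.png')[:,:,::-1];crop(p,u,v,65,50,6,f'pics/{n}20c.png')
"
```

```text
side 819 plane [0.0075 0.0099 0.0928]
  center [ 0.5853 -0.0627] r 0.0533
top 0 plane [0. 0. 0.]
t 26.875 pos [ 0.5623 -0.2921  0.2027] yaw -6.22 tilt -1.0 F [-0.03 -0.46  0.41] w 0.0006 q6 -0.55
  d [15.93  0.04  7.99] spin 0.0013280428947442884
  return _methods._mean(a, axis=axis, dtype=dtype,
  ret = ret.dtype.type(ret / rcount)
r.py:8: RuntimeWarning: Mean of empty slice.
  q=P[m];z=np.median(q[:,2]);A=np.c_[q[:,:2]-q[:,:2].mean(0),np.ones(len(q))];print(n,len(q),'plane',np.linalg.lstsq(A,q[:,2],rcond=None)[0].round(4))
  ret = um.true_divide(
Traceback (most recent call last):
  File "r.py", line 9, in <module>
    c,_=cv2.findContours(m.astype(np.uint8),0,2);h=cv2.convexHull(max(c,key=len))[:,0]
                                                                  ~~~^^^^^^^^^^^
ValueError: max() iterable argument is empty
```

View pics/side20c.png

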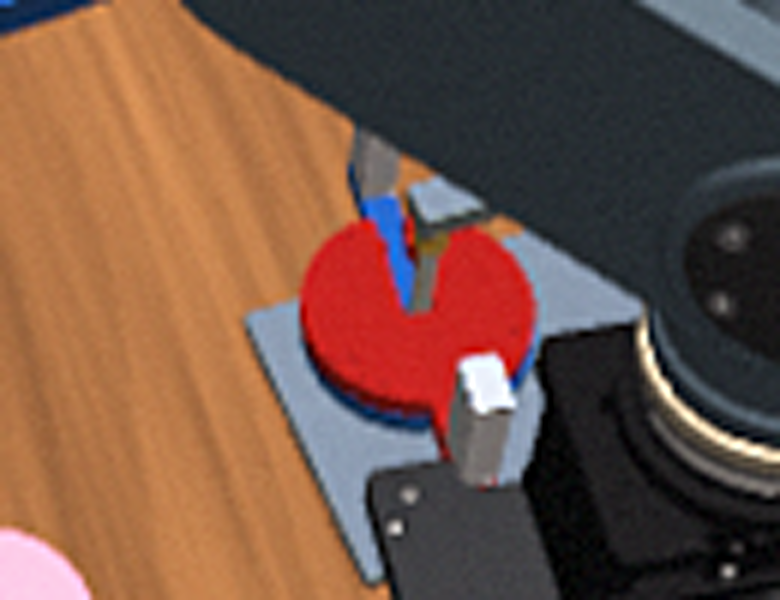

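View pics/top20c.png

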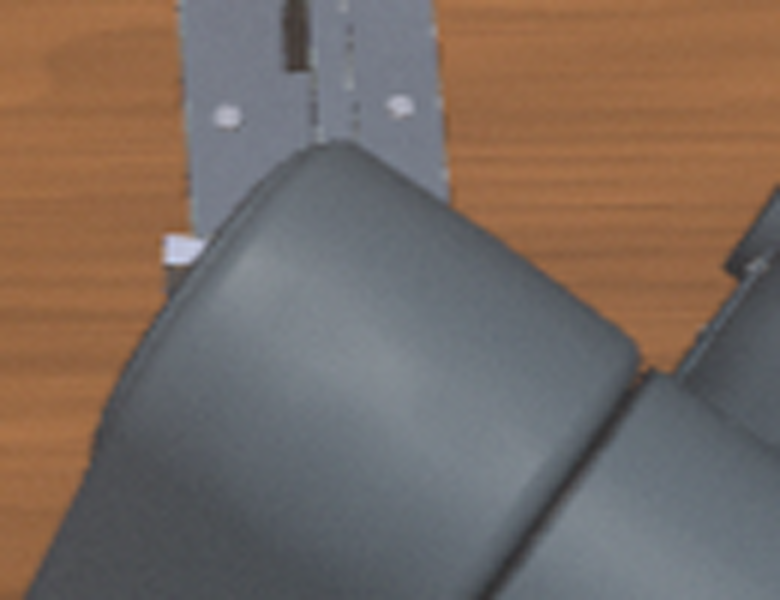

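Red lies on blue with slots opposite (side crop: rod at (420,290) near the end of red's slot). Clear the arm for a measurement.

Request:
arm_command([
  [-4,-4,-1,0,0],
  [-7,-9,-3,0,0],
  [-10,-14,-5,0,0],
  [-13,-19,-5,0,0],
  [-13,-22,-5,0,0],
])

```text
time: 27.5
position: [0.3284, -0.3984, 0.2532]
tool_rot: [0.745, 0.668, -0.0, 0.001]
ft_force: [0.1, -0.7, 0.1]
grip_width: 0.0003
```

```bash
cat > f.py <<'E'
from h import *
import sys
t=sys.argv[1]; rod=np.array([.5885,-.0555])
for n in ('side','top'):
    p,d=robot.camera(n);np.savez(f'pics/{n}{t}.npz',p=p,d=d);cv2.imwrite(f'pics/{n}{t}.png',p[:,:,::-1])
    crop(p,*((325,230) if n=='side' else (295,185)),65,50,6,f'pics/{n}{t}c.png')
    P=cloud(n,d);hsv=cv2.cvtColor(p,cv2.COLOR_RGB2HSV);H,s,v=[hsv[...,i].astype(int) for i in range(3)]
    m=((H<6)|(H>174))&(s>150)&(v>50)&(P[...,2]>.085)&(P[...,2]<.2)&(np.hypot(P[...,0]-.588,P[...,1]+.056)<.1)&(d>0)
    if m.sum()>100:
        q=P[m];k=np.hypot(*(q[:,:2]-rod).T)<.048;q=q[k];A=np.c_[q[:,:2]-rod,np.ones(len(q))];print(n,len(q),'red plane',np.linalg.lstsq(A,q[:,2],rcond=None)[0].round(4))
    for nm,sg,z0,z1 in(('blue',1,.132,.148),('red',-1,.144,.162)):
        B=blob(n,dict(p=p,d=d),rod,.105,z0,z1);B=B[sg*(B[:,1]-rod[1])>.055]
        if len(B):
            b=(B.min(0)+B.max(0))/2;b2=B.mean(0)
            print(n,nm,len(B),'lug',b2.round(4),'mid',b.round(4),'r',np.hypot(*(b2[:2]-rod)).round(4),'ang',np.degrees(np.arctan2(*(b2[:2]-rod)[::-1])).round(1))
go(.5799,-.1337,.123,-6.3)
E
python3 f.py 21
```

```text
side 721 red plane [0.0006 0.0005 0.093 ]
side blue 57 lug [0.5966 0.0211 0.1383] mid [0.597  0.0238 0.137 ] r 0.077 ang 84.0
side red 74 lug [ 0.5784 -0.136   0.1494] mid [ 0.5793 -0.1348  0.1489] r 0.0811 ang -97.1
top 524 red plane [-0.0014 -0.      0.0933]
top blue 42 lug [0.5972 0.0227 0.1392] mid [0.5975 0.0217 0.139 ] r 0.0787 ang 83.7
top red 47 lug [ 0.5786 -0.1344  0.1509] mid [ 0.5786 -0.1344  0.1501] r 0.0795 ang -97.1
t 27.6 pos [ 0.3277 -0.3961  0.2527] yaw -6.28 tilt -1.0 F [ 0.31 -0.18 -0.85] w 0.0009 q6 -0.99
  d [28.82 22.21 12.99] spin 0.00029120879960864237
```

View pics/side21c.png

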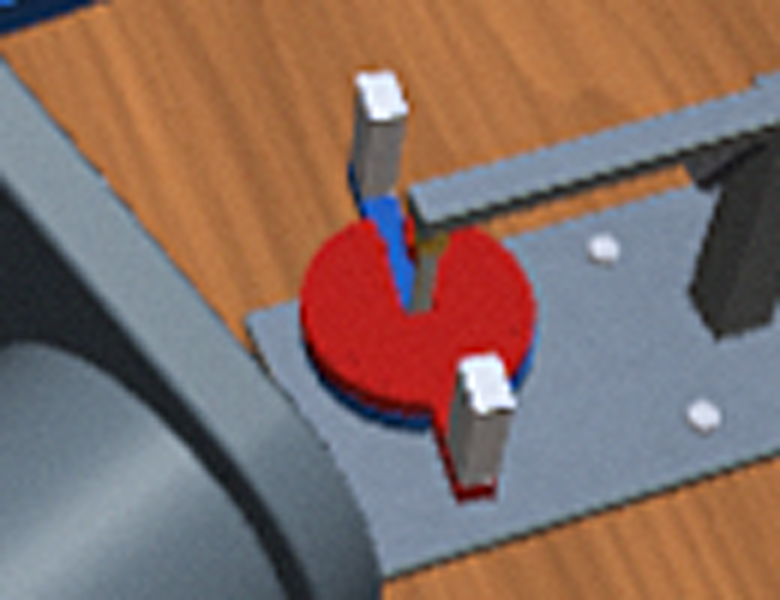

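View pics/top21c.png

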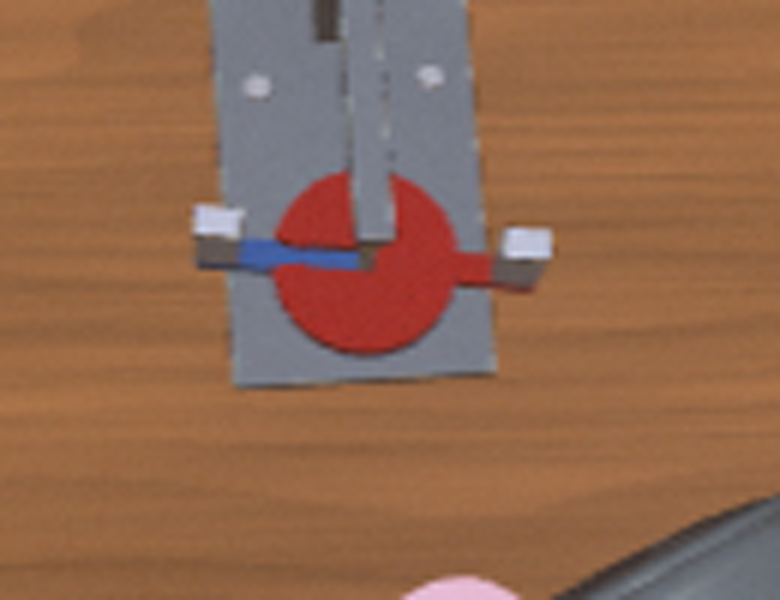

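Both views show red flat (0.093 m top, no tilt), handles 180.8° apart, lug-to-lug 158 mm (home: 159-160). A gentle confirming nudge on red as done for blue.

```bash
python3 -c "
from h import *
go(.573,-.20,.20,-7)
go(.573,-.19,.115,-7)"
```

```text
t 27.6 pos [ 0.3277 -0.3961  0.2527] yaw -6.28 tilt -1.0 F [ 0.31 -0.18 -0.85] w 0.0009 q6 -0.99
  d [22.17 22.24  5.28] spin 0.012508513563568751
t 27.6 pos [ 0.3277 -0.3961  0.2527] yaw -6.28 tilt -1.0 F [ 0.31 -0.18 -0.85] w 0.0009 q6 -0.99
  d [23.15 22.14 13.78] spin 0.012508513563568751
```

Request:
arm_command([
  [2,4,0,0,0],
  [5,9,1,0,0],
  [8,14,2,0,0],
  [11,18,3,0,0],
  [14,22,5,0,0],
])

```text
time: 28.22
position: [0.567, -0.2799, 0.203]
tool_rot: [0.743, 0.669, 0.001, 0.001]
ft_force: [0.7, -1.4, -0.4]
grip_width: 0.001
```

```bash
python3 -c "
from h import *
go(.573,-.19,.115,-7)"
```

```text
t 28.225 pos [ 0.567  -0.2799  0.203 ] yaw -6.03 tilt -1.0 F [ 0.73 -1.43 -0.38] w 0.001 q6 -0.53
  d [ 9.01 -0.37  8.79] spin 0.016911005358171496
```

Request:
arm_command([
  [1,-0.3,4,0.015,0],
  [3,-0.3,7,0.015,0],
  [6,-0.3,8.7,0.015,0],
  [7.5,-0.3,8.7,0.015,0],
  [7.5,-0.3,8.7,0.015,0],
])

```text
time: 28.85
position: [0.5699, -0.2062, 0.1163]
tool_rot: [0.748, 0.664, 0.0, 0.001]
ft_force: [0.1, -0.3, 0.4]
grip_width: 0.0003
```

```bash
python3 -c "
from h import *
go(.5760,-.1562,.115,-7)"
```

```text
t 28.85 pos [ 0.5699 -0.2062  0.1163] yaw -6.86 tilt -1.0 F [ 0.1  -0.33  0.38] w 0.0003 q6 -0.41
  d [5.04 0.01 0.12] spin 0.002404322403989366
```

Request:
arm_command([
  [1.5,0,0,0,0],
  [3,0,0,0,0],
  [4,0,0,0,0],
  [4.4,0,0,0,0],
  [4.4,0,0,0,0],
])

```text
time: 29.48
position: [0.5741, -0.1639, 0.1155]
tool_rot: [0.749, 0.662, -0.0, 0.0]
ft_force: [-0.3, 0.1, 0.5]
grip_width: 0.0007
```

Request:
arm_command([
  [0.1,0,0,0,0],
  [0.2,0,0,0,0],
  [0.2,0,0,0,0],
])

```text
time: 29.85
position: [0.5743, -0.1623, 0.1154]
tool_rot: [0.749, 0.662, -0.0, -0.0]
ft_force: [0.2, -0.0, 0.7]
grip_width: 0.0008
```

Request:
arm_command([
  [0.1,0,0,0,0],
  [0.2,0,0,0,0],
  [0.2,0,0,0,0],
])

```text
time: 30.22
position: [0.5746, -0.16, 0.1154]
tool_rot: [0.749, 0.662, -0.0, -0.0]
ft_force: [0.5, 0.7, -0.0]
grip_width: 0.0005
```

Request:
arm_command([
  [0.1,0,0,0,0],
  [0.2,0,0,0,0],
  [0.2,0,0,0,0],
])

```text
time: 30.6
position: [0.5748, -0.158, 0.1155]
tool_rot: [0.749, 0.662, 0.0, -0.0]
ft_force: [0.0, 0.2, -0.9]
grip_width: 0.0006
```

Request:
arm_command([
  [0.1,0,0,0,0],
  [0.15,0,0,0,0],
  [0.15,0,0,0,0],
])

```text
time: 30.98
position: [0.575, -0.1566, 0.1154]
tool_rot: [0.749, 0.662, -0.0, -0.0]
ft_force: [-0.3, 0.0, 1.3]
grip_width: 0.0006
```

Request:
arm_command([
  [0.1,0,0,0,0],
  [0.15,0,0,0,0],
  [0.15,0,0,0,0],
])

```text
time: 31.35
position: [0.5752, -0.1556, 0.1155]
tool_rot: [0.749, 0.662, -0.0, 0.0]
ft_force: [-0.4, -2.9, -0.2]
grip_width: 0.0006
```

Request:
arm_command([
  [0.1,0,0,0,0],
  [0.15,0,0,0,0],
  [0.15,0,0,0,0],
])

```text
time: 31.72
position: [0.5755, -0.1549, 0.1156]
tool_rot: [0.749, 0.662, -0.001, 0.001]
ft_force: [0.7, -5.4, -0.2]
grip_width: 0.0006
```

Firm stop at once: red was home. Back away slowly.

Request:
arm_command([
  [-0.1,0,0,0,0],
  [-0.3,0,0,0,0],
  [-0.6,0,0,0,0],
  [-2,0,0,0,0],
  [-5,0,0,0,0],
])

```text
time: 32.35
position: [0.5692, -0.203, 0.1154]
tool_rot: [0.749, 0.663, 0.0, -0.0]
ft_force: [0.8, -0.1, 0.6]
grip_width: 0.0002
```

Request:
arm_command([
  [-4,0,-4,0,0],
  [-6,-4,-8,0,0],
  [-8,-9,-12,0,0],
  [-10,-14,-12,0,0],
  [-12,-19,-12,0,0],
])

```text
time: 32.98
position: [0.3644, -0.3002, 0.2364]
tool_rot: [0.749, 0.662, -0.0, 0.001]
ft_force: [-0.2, -0.7, 0.7]
grip_width: 0.0003
```

```bash
python3 f.py 30
```

```text
side 720 red plane [ 0.0018 -0.0019  0.0929]
side blue 57 lug [0.5966 0.0212 0.1381] mid [0.5971 0.0227 0.1374] r 0.0771 ang 83.9
side red 76 lug [ 0.5784 -0.1363  0.1494] mid [ 0.579  -0.1343  0.1491] r 0.0814 ang -97.1
top 522 red plane [-0.0002  0.0034  0.0932]
top blue 42 lug [0.5973 0.0227 0.1388] mid [0.598  0.0217 0.1384] r 0.0787 ang 83.6
top red 46 lug [ 0.579  -0.1346  0.1502] mid [ 0.5791 -0.1344  0.1503] r 0.0797 ang -96.9
t 33.075 pos [ 0.3615 -0.2994  0.2356] yaw -7.34 tilt -1.0 F [0.94 0.45 0.54] w 0.0006 q6 -0.8
  d [19.22 19.58 11.23] spin -0.018190370831888153
```

View pics/side30.png

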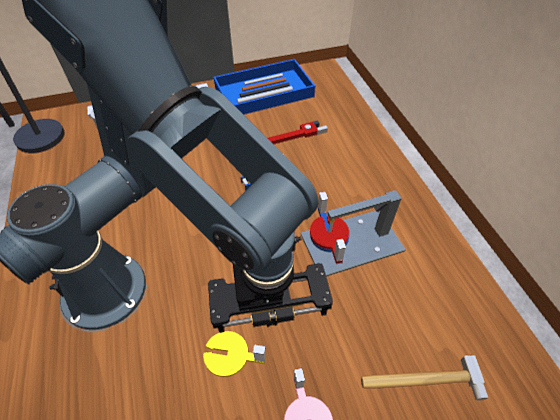

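View pics/top30c.png

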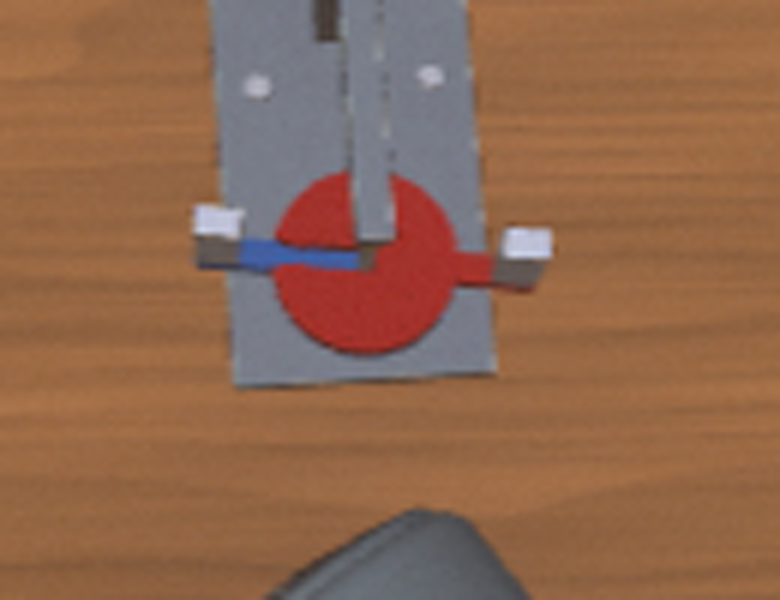

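View pics/side30c.png

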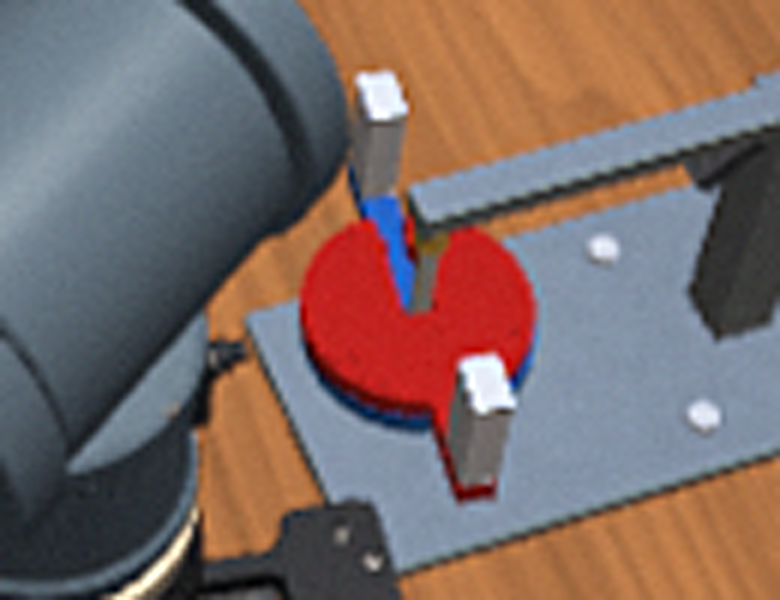

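Nothing moved; discs flat and the rod at the slot end in both views. Settle and hand in.

Request:
arm_command([
  [0,0,0,0,0],
  [0,0,0,0,0],
  [0,0,0,0,0],
])

```text
time: 33.45
position: [0.367, -0.2989, 0.2353]
tool_rot: [0.749, 0.663, 0.0, 0.0]
ft_force: [0.7, 0.6, 0.0]
grip_width: 0.0002
```

```bash
python3 -c "
from rig import robot
print(robot.hand_in())"
```

```text
the job is handed in; nothing more can be done
None
```

The red weight is on the hanger, lying flat on top of the blue one with its slot opening the opposite way. I handed the job in at about 33 s.

- **Blue weight:** I turned it about 93° on the hanger with the fingers loosely round its handle, then nudged it home with about 3.5 N.
- **Red weight:** I slid it onto the rod 10 mm above the blue one, felt the rod meet the slot end, lowered it until it rested, and let go. A final nudge met a firm stop at once, peaking at about 5.4 N, so it was already home.
- **Last pictures from both cameras:**
  - The red disc is level, with its top at 0.093 m (0.094 m expected).
  - The handles are about 180.5–181° apart.
  - The blue weight has not moved since its own nudge.
- **Small disagreements:**
  - The handles measure about 158 mm apart, against 159–160 mm when both are home. The two cameras differ by about 2 mm on each handle's distance from the rod. Both are within the calibration.
  - The rod was hidden from the side camera while the red weight went on. There I relied on force and a partial top view.
- **Tools:** I never came near the tools on the bench, and the ones visible in the last side picture look undisturbed. The key set was mostly hidden by the arm there.

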